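# Dock the test-bar tray, clip in the bars, set the pointer

### The arm

A 6-joint arm with a two-finger parallel gripper is mounted at the origin on a cart in front of the work surface, level with it; the furniture and walls round the work are solid. World frame = base frame: x ahead of the robot, y to its left, z up, the work surface at z = 0. Lengths are in m, angles in degrees, forces in N, time in s.
With the tool pointing down it reaches from about 0.375 to 0.9 m from the base axis. Payload 3.1 kg.
Tool frame: the origin (TCP) lies on the centre line of the jaws, within the pads' length; the fingertips stand finger_overhang ahead of it and the grasp point (between the pads) lies 5 mm behind it (finger_overhang is the distance from the TCP to the fingertips, in m); z points along the fingers, y is the line along which they close (so a half turn about z gives the same grasp; the last joint's range is limited). The gripper opens to 87 mm and grips with 3 to 60 N. Pads are 19 mm wide; open, the fingers measure 117 mm over their backs; the gripper's body (75 mm by 190 mm) begins 51 mm behind the grasp point.
Start: joints at [-82.477, 30.224, 82.088, -0, 67.689, -10.227], TCP at [0.191, -0.595, 0.237] pointing down, gripper open.
Joint ranges: [-176.69, 176.69], [-43.24, 126.21], [12.49, 139.97], [-82, 262], [0, 151.66], [-163.58, 163.58]. Speed limits (degrees/s): [159.86, 159.86, 180, 180, 180, 180].

### API

Orientations are given as a 3x3 rotation matrix whose columns are the frame's x, y, z axes.
In Python, from rig import read_state, capture, calibration, hand_in, finger_overhang gives the robot as it stands.
- The arm moves only by the tool send_rows, never from a script. Its argument "plan" is a list of rows, each a list of 5 numbers: the closure in counts, from 0 (fully open) to 255 (shut), then the shift along the tool's x, y, z in m, then the turn about the tool's z in rad. A call has 1 to 20 rows; each row shifts and turns the commanded pose from where the row before left it, along the tool's axes as they then stand; what a row does not reach is not made up. A row lasts 1/12 s, in which the tool goes at most 41.7 mm and 7.16 degrees, less where a joint would pass 70% of its speed; a pose out of reach is approached as far as the arm can. A call is refused whole if a number of a shift passes 0.0417 or a number of a turn 0.125, either way. A call with a gripper value outside its range is refused whole. The fingers move at their own pace and stop on an object; the grip force is fixed at half the most. Time passes only in rows, so rows that do not move let the fingers close. It gives the time, the measured TCP pose, the force, the opening and the grip force at its end, in the units of the state.
- read_state(): the state, without advancing time (a new reading comes with each control period).
- capture(name): name is "scene" or "top"; returns (picture, depth): 480x640x3 uint8, blue, green, red; 480x640 float32, m along the optical axis (not along the pixel's ray), 0 where there is no reading.
- calibration(name): a dict with "fx", "fy", "cx", "cy" (pixels), "xyz" and "rotation" of the camera in the world. Camera axes: x right, y down, z forward; pixel columns grow to the right and rows downward; lengths in m; the calibration is good to about 2 mm. A picture is of the moment at which its call begins. calibration takes no time and is no camera call.
- hand_in(): hands the job in; it is judged then, once.
The state is a dict: "time_s": time; "joint_positions": joint angles; "qvel": joint speeds; "tau": joint torques, N m; "position": TCP position; "tcp_rot": TCP orientation; "force": force on the tool from outside, world axes, zero at the start; "moment": the same for the moment, N m; "opening": opening from 0.0 (shut) to 1.0 (fully open); "grasp_force": force on a finger pad.
Only numpy, scipy, OpenCV 4.12 (cv2) and the standard library are available. Lean on these libraries where they do the work, as an engineer would, in place of code of your own. Each camera call takes 0.05 s, during which the arm holds its last target. There are 200 camera calls.

### The job

The aluminium clip tray lies the wrong way round: turn it end for end, set it on the bed of the docking station and slide it, narrow nose first, between the guide rails until the nose is fully home against the stop. Then press every loose steel test bar sideways into a free pair of spring clips across the docked tray until it snaps home, one bar to a pair. Last, turn the station's knob until its moving pointer stands exactly opposite the index mark; leave the tray fully home and the other things on the table undisturbed.

Things in the scene. Friction and masses are not known exactly. Their poses are not given: they have to be found in the camera images.
- tray: Loose flat aluminium tray, 200 mm long (x), 8 mm thick, 0.45 kg; origin: centre of its underside, z up. Its +x end is the narrow nose, 110 mm wide from x = 40 to 100 mm; the rest is 150 mm wide. It starts with the nose turned roughly away from the dock. Across it stand three pairs of spring clips (slot0..2), up to 47 mm above its underside; near the wide end a square grip post. It starts on the table beside the dock.
- tray_grip (a point): On the axis of the tray's upright square steel grip post, 26 x 26 mm, sides along the tray's x and y, at tray x = -65 mm, y = 0, from 8 to 56 mm above the underside; this point is 35 mm above it. The tray can be lifted by any two opposite sides of the post with a firm grip (60 N or so).
- tray_nose (a point): Middle of the nose's front edge, at the underside: x = +100 mm of the tray. Home in the dock, it touches the stop (dock origin), with the tray's x along the dock's x and the tray flat on the bed.
- slot0 (a point): Clip pair 0: where a bar's centre lies when snapped home, at tray x = -15, y = 0, 30 mm above the underside; axes as the tray's. The bar lies along the tray's y. Its two clips stand at y = -40 and +40 mm, 12 mm long in y, with sprung steel jaws before and behind the bar; their flared mouths reach 17 mm above this point. A bar snaps in when pressed straight down with about 5 to 20 N.
- slot1 (a point): Clip pair 1, as slot0, at tray x = 28 mm. Any bar may go in any pair. Between the two clips of a pair (34 mm to either side of the middle) fingers have room down to the plate, 22 mm below this point.
- slot2 (a point): Clip pair 2, as slot0, at tray x = 71 mm, on the nose.
- bar0: Loose steel test bar (two or three of the three are there), 124 mm long along its x, 0.12 kg: a round rod of 12 mm diameter with rounded ends, and in its middle a square section 16 x 16 mm, 40 mm long, by which it is gripped. Origin at its centre, 8 mm above the table when it lies there. Both ends are alike.
- bar1: Loose steel test bar (two or three of the three are there), 124 mm long along its x, 0.12 kg: a round rod of 12 mm diameter with rounded ends, and in its middle a square section 16 x 16 mm, 40 mm long, by which it is gripped. Origin at its centre, 8 mm above the table when it lies there. Both ends are alike.
- bar2: Loose steel test bar (two or three of the three are there), 124 mm long along its x, 0.12 kg: a round rod of 12 mm diameter with rounded ends, and in its middle a square section 16 x 16 mm, 40 mm long, by which it is gripped. Origin at its centre, 8 mm above the table when it lies there. Both ends are alike.
- dock: Fixed station: a flat bed 22 mm above the table (x = -335 to 145 mm, 240 mm wide). Origin on the bed, middle of the stop's face; +x is the way the tray goes in, sliding on the bed. Between its two rails (16 mm high, lips 12 mm up over the tray's edges) it is 154 mm wide from x = -154 to -60 mm, tapering to 114 mm at -42 mm, and so on to the stop at x = 0; the mouth flares to about 175 mm at x = -190 mm.
- aim_knob_grip (a point): On the upright axis of the knob, which stands on the dock's grey housing (28 mm above the bed, dock x = 25 to 137 mm) at dock x = 97 mm. The knob's grip bar lies along this point's x and turns with it: 42 mm long, 14 mm thick; its top is 7 mm above this point, fingers have room to 22 mm below it. This point is 65 mm above the bed.
- aim_knob (a joint): Angle of the knob (rad, 0 to 4), growing clockwise as seen from above; it stays where it is left. Each radian of growth moves the pointer 10 mm towards the dock's +y.
- pointer_tip (a point): Tip of the small dark pointer on the housing's scale that the knob drives along the dock's y.
- mark_tip (a point): Tip of the small dark index mark that faces the pointer from the tray's side of the scale; axes as the dock's. It stays where it is. The pointer is aligned when its tip has the same dock y as this one.
- levelling_press: Obstacle: the fixed green hand press that stands between the tray's start and two of the bars, 250 mm high, base 130 x 90 mm reaching from x = -19 to 111 mm of this origin, lever towards the robot. Go round or above it; likewise keep clear of the tall hardness tester at the left (near the arm's start) and of the monitor behind. Leave it alone.
- specimen: Bystander: black cylindrical specimen, 30 mm diameter, 18 mm high, origin under its centre. Leave it alone.
- dish: Bystander: clear round dish, 61 mm diameter, 13 mm high, origin under its centre. Leave it alone.

How it is judged:
By the outcome, as a careful person would: the job done as asked, in the order asked, and still so for the second after the job is handed in, with the robot touching nothing.
Of bar0, bar1, bar2 only 2 to 3 are there at a start; the rules pass over those that are not, and their reading is None.
At some moment in a run one of bar0, bar1 may be knocked a few centimetres aside while the robot is not near it.
Once in a run the grip may slacken for a moment while it holds something.
It also fails if it takes over 210 s, if anything falls off the work surface, if the arm or the gripper's body presses on something with over 40 N, if the wrist force passes 120 N, or if a joint passes its speed limit or range.

## Working session

There is one attempt and no reset: what is moved stays moved. The work goes in short steps, Python scripts to look and compute and a tool call to move; the robot and the scene stay as the last step left them, time stands still between calls to the robot, and variables do not carry over. Pictures are saved under pics/ and viewed, at most 14 in all, crops included, and the job is handed in when it is done.

Besides the shell and the picture viewer there is one more tool, called after "Emit:" as name(argument=value, ...) on one line, values as JSON. send_rows: Moves the arm, as the interface text tells. Its arguments: {"type":"object","properties":{"plan":{"type":"array","items":{"type":"array","items":{"type":"number"}}}},"required":["plan"]}

```bash
ls; mkdir -p pics; cat > h.py <<'E'
import numpy as np, cv2
from rig import *
def snap(n):
    im,d=capture(n); np.savez(f'pics/{n}.npz',im=im,d=d); cv2.imwrite(f'pics/{n}_{read_state()["time_s"]:.2f}.png',im); return im,d
def load(n):
    z=np.load(f'pics/{n}.npz'); return z['im'],z['d']
def ray(n,uv):
    c=calibration(n); uv=np.atleast_2d(np.float64(uv))
    r=np.c_[(uv[:,0]-c['cx'])/c['fx'],(uv[:,1]-c['cy'])/c['fy'],np.ones(len(uv))]
    return np.array(c['xyz']),r@np.array(c['rotation']).T
def plane(n,uv,z):
    o,r=ray(n,uv); return o+r*((z-o[2])/r[:,2])[:,None]
def depthpt(n,uv,d):
    o,r=ray(n,uv); uv=np.atleast_2d(np.int32(np.round(uv)));return o+r*d[uv[:,1],uv[:,0]][:,None]
def proj(n,p):
    c=calibration(n); q=(np.atleast_2d(p)-np.array(c['xyz']))@np.array(c['rotation'])
    return np.c_[q[:,0]/q[:,2]*c['fx']+c['cx'],q[:,1]/q[:,2]*c['fy']+c['cy']]
E
python3 - <<'E'
from h import *
for n in('scene','top'): snap(n); print(n,calibration(n))
s=read_state(); print(s); print(finger_overhang if not callable(finger_overhang) else finger_overhang())
E
ls pics
```

```text
pics
scene {'fx': 600.6412169968416, 'fy': 600.6412169968416, 'cx': 320.3620418935769, 'cy': 232.10752579326063, 'xyz': array([-0.27290795,  0.92535906,  0.73891036]), 'rotation': array([[-0.73458071, -0.33305262,  0.59115746],
       [-0.67828247,  0.33732732, -0.65279642],
       [ 0.018002  , -0.8805034 , -0.4736979 ]])}
top {'fx': 580.6299778549645, 'fy': 580.6299778549645, 'cx': 320.5413182560597, 'cy': 238.1429304986917, 'xyz': array([0.4698205 , 0.02893293, 1.37594013]), 'rotation': array([[ 0.02351943, -0.99835461,  0.05229642],
       [-0.99953711, -0.02449262, -0.01804678],
       [ 0.01929796, -0.05184776, -0.99846853]])}
{'time_s': 0.1, 'joint_positions': array([-8.24784995e+01,  3.02725618e+01,  8.21496464e+01,  2.29645998e-04,
        6.76896907e+01, -1.02263672e+01]), 'qvel': array([-0.02481813, -0.02089863, -0.15834053,  0.01151845, -0.01166841,
       -0.01300731]), 'tau': array([-2.79934147e-04, -4.40985167e+01, -1.77150482e+01,  6.34285226e-02,
        5.33457811e-02, -4.77194101e-05]), 'position': array([ 0.19047193, -0.59459925,  0.23567768]), 'tcp_rot': array([[ 9.52407654e-01,  3.04827160e-01, -2.51968620e-04],
       [ 3.04827063e-01, -9.52405749e-01,  1.93668531e-03],
       [ 3.50377921e-04, -1.92132076e-03, -9.99998093e-01]]), 'force': array([-0.72848778,  1.07153893,  0.08716249]), 'moment': array([-0.03759759, -0.03217527, -0.00822031]), 'grasp_force': 0.0, 'opening': 0.9993092517319865}
0.014
scene.npz
scene_0.05.png
top.npz
top_0.10.png
```

View pics/scene_0.05.png

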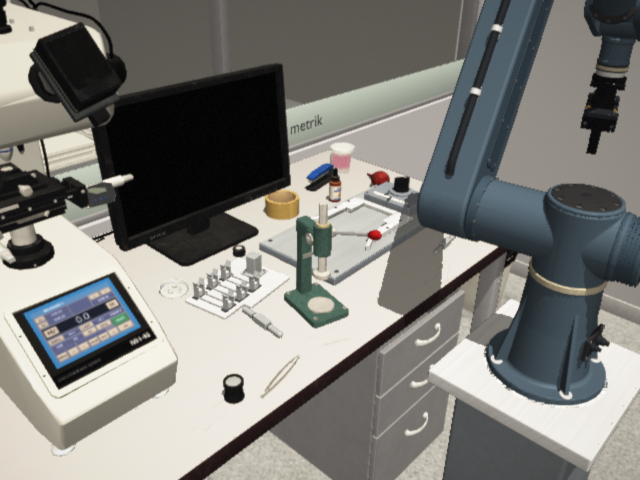

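View pics/top_0.10.png

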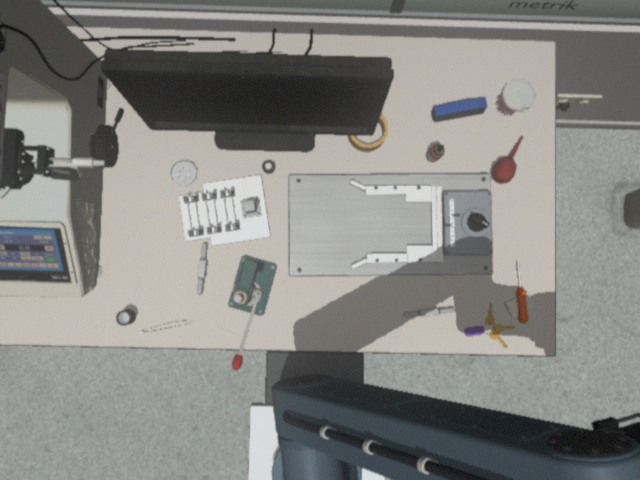

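The scene view shows the tray (235,285), a bar at (262,320), the press at (315,290) and the dock at (345,235). In the top view, the tray is at (225,208) with its post at (251,206), the bars are at (203,268) and (430,311), and the dock runs from x=288 to 492 with the knob at (477,221). I'll zoom in.

```bash
python3 - <<'E'
from h import *
im,d=load('top')
a=cv2.resize(im[155:305,165:300],None,fx=4,fy=4,interpolation=cv2.INTER_CUBIC)
cv2.imwrite('pics/c1.png',a)
a=cv2.resize(im[165:335,340:530],None,fx=3.5,fy=3.5,interpolation=cv2.INTER_CUBIC)
cv2.imwrite('pics/c2.png',a)
E
```

```text
(no output)
```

View pics/c1.png

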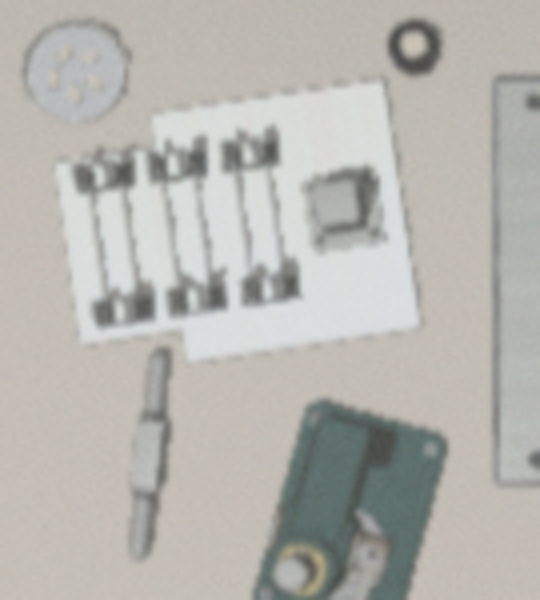

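View pics/c2.png

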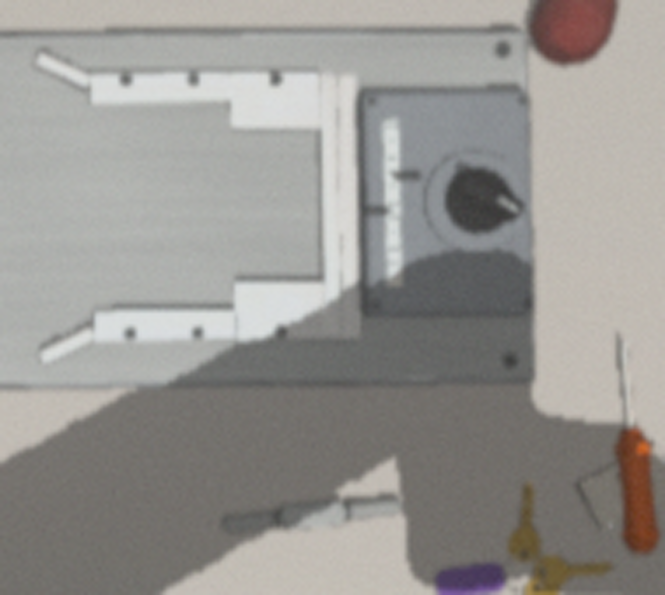

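The clip tray's nose points left (+y), with its post at crop (340,205). A bar lies at crop (150,455). In the dock crop the pointer is at (405,174), the index mark at (376,210) and the knob at (480,200). The second bar is at (312,513).

```bash
cat > m.py <<'E'
from h import *
def tray(z, roi, thr=222):
    im,d=load('top'); x0,y0,x1,y1=roi
    m=np.zeros(im.shape[:2],np.uint8); sub=im[y0:y1,x0:x1].astype(int)
    m[y0:y1,x0:x1]=(sub.min(2)>thr)*255
    m=cv2.morphologyEx(m,cv2.MORPH_CLOSE,np.ones((7,7)))
    c=max(cv2.findContours(m,0,1)[0],key=cv2.contourArea); return m,c
def bar(guess, z=.008, r=32):
    """axis line from grey rod contour around guess, top view; uses difference to local background"""
    im,d=load('top'); x,y=guess
    return im[y-r:y+r,x-r:x+r],d[y-r:y+r,x-r:x+r]
E
python3 - <<'E'
from m import *
im,d=load('top')
print('bg',im[285,180],'plate',im[235,250],'post',im[205,250])
m,c=tray(.008,(172,165,275,250),212)
print(cv2.contourArea(c))
p=cv2.approxPolyDP(c,3,True)[:,0]; print(p); print(plane('top',p,.008).round(4))
# heights by depth: post top, bars, dock bed, housing
for nm,uv in dict(table=(180,290),plate=(255,235),post=(249,205),bar0=(202,268),bar1=(430,311),bed=(330,225),housing=(450,255),knob=(475,221),rail=(400,190)).items():
    print(nm,depthpt('top',uv,d).round(4))
# tall map of tray from depth
ys,xs=np.mgrid[165:320,165:300]; P=depthpt('top',np.c_[xs.ravel(),ys.ravel()],d)
s=(P[:,2]>.045)&(P[:,0]>.42)&(P[:,1]<.28)&(P[:,1]>.1)&(P[:,2]<.08)
print('high',s.sum(),np.median(P[s],0))
E
```

```text
bg [180 189 194] plate [220 221 217] post [177 178 178]
4090.0
[[259 176]
 [204 184]
 [205 189]
 [218 191]
 [216 201]
 [202 202]
 [200 196]
 [197 204]
 [184 204]
 [180 197]
 [186 239]
 [210 236]
 [213 244]
 [268 235]]
[[0.6852 0.1534 0.008 ]
 [0.6627 0.2824 0.008 ]
 [0.6509 0.2797 0.008 ]
 [0.647  0.249  0.008 ]
 [0.6231 0.2529 0.008 ]
 [0.6199 0.2857 0.008 ]
 [0.634  0.2909 0.008 ]
 [0.6149 0.2973 0.008 ]
 [0.6141 0.3278 0.008 ]
 [0.6304 0.3377 0.008 ]
 [0.5317 0.3201 0.008 ]
 [0.5401 0.2642 0.008 ]
 [0.5215 0.2566 0.008 ]
 [0.5458 0.1282 0.008 ]]
table [[ 0.4116  0.332  -0.0018]]
plate [[0.5452 0.1588 0.0067]]
post [[0.6104 0.1697 0.0574]]
bar0 [[0.4646 0.2799 0.0106]]
bar1 [[ 0.3767 -0.2558  0.0156]]
bed [[ 0.5724 -0.0171  0.0171]]
housing [[ 0.5079 -0.2937  0.0466]]
knob [[ 0.5837 -0.3374  0.0929]]
rail [[ 0.6571 -0.178   0.0334]]
high 182 [0.60829752 0.17257371 0.05283921]
```

```bash
cat >> m.py <<'E'
def edge(im,fixed,lo,hi,axis,sign=0,n='top',z=.022):
    """axis='v': near-vertical edge: for rows in fixed, column in lo..hi of max gradient; returns world line (centre, angle deg of dir, rms)"""
    g=cv2.GaussianBlur(cv2.cvtColor(im,6).astype(float),(3,3),.7); pts=[]
    for k in fixed:
        l=g[k,lo:hi] if axis=='v' else g[lo:hi,k]
        q=np.diff(l); q=q*sign if sign else abs(q); i=int(q.argmax())
        o=0
        if 0<i<len(q)-1:
            a,b,c=q[i-1:i+2]; den=a-2*b+c; o=.5*(a-c)/den if den else 0
        v=lo+i+.5+o; pts.append((v,k) if axis=='v' else (k,v))
    pts=np.float32(pts)
    vx,vy,x0,y0=cv2.fitLine(pts,cv2.DIST_HUBER,0,.01,.01).ravel()
    r=abs((pts[:,0]-x0)*vy-(pts[:,1]-y0)*vx); good=pts[r<1]
    vx,vy,x0,y0=cv2.fitLine(good,cv2.DIST_L2,0,.01,.01).ravel()
    m=good.mean(0); t=10
    w=plane(n,[m,m+t*np.array([vx,vy])],z); dd=w[1]-w[0]
    return w[0].round(4),round(np.degrees(np.arctan2(dd[1],dd[0])),2),len(good),m.round(1)
E
python3 - <<'E'
from m import *
im,d=load('top')
R=range
print('bed left',edge(im,R(185,265),280,296,'v'))
print('bed right',edge(im,R(185,235),484,500,'v'))
print('bed top',edge(im,R(300,345),166,182,'h'))
print('bed bot',edge(im,R(300,380),266,284,'h'))
print('stop',edge(im,R(207,238),424,438,'v',1,z=.038))
print('rail narrow top',edge(im,R(408,428),195,208,'h',-1,z=.038))
print('rail narrow bot',edge(im,R(410,428),238,252,'h',1,z=.038))
print('rail wide top',edge(im,R(370,402),188,200,'h',-1,z=.038))
print('rail wide bot',edge(im,R(370,402),246,262,'h',1,z=.038))
print('house left',edge(im,R(195,240),438,450,'v',-1,z=.05))
print('house top',edge(im,R(450,485),184,196,'h',z=.05))
# knob centroid, dark
sub=im[200:242,455:500].max(2); print('knobmask');
for t in(60,):
    ms=(sub<t).astype(np.uint8); n,l,st,ce=cv2.connectedComponentsWithStats(ms); k=1+st[1:,4].argmax(); print(st[k],ce[k]+[455,200], plane('top',ce[k]+[455,200],.094))
g=cv2.cvtColor(im,6); print(g[208:230,442:464])
E
```

```text
bed left (array([0.5766, 0.083 , 0.022 ]), np.float64(-178.39), 75, array([287.3, 222. ], dtype=float32))
bed right (array([ 0.6178, -0.3963,  0.022 ]), np.float64(-178.27), 44, array([491.4, 209.6], dtype=float32))
bed top (array([0.6942, 0.0046, 0.022 ]), np.float64(-88.56), 45, array([322. , 172.9], dtype=float32))
bed bot (array([ 0.4519, -0.0233,  0.022 ]), np.float64(-88.55), 59, array([331.6, 276.5], dtype=float32))
stop (array([ 0.5837, -0.2525,  0.038 ]), np.float64(-178.23), 31, array([431.8, 222. ], dtype=float32))
rail narrow top (array([ 0.6316, -0.2184,  0.038 ]), np.float64(-88.63), 20, array([417.5, 201.1], dtype=float32))
rail narrow bot (array([ 0.5289, -0.2223,  0.038 ]), np.float64(-88.82), 18, array([418.5, 245.3], dtype=float32))
rail wide top (array([ 0.6467, -0.1436,  0.038 ]), np.float64(-86.86), 32, array([385.5, 193.8], dtype=float32))
rail wide bot (array([ 0.5085, -0.1461,  0.038 ]), np.float64(-88.32), 32, array([385.5, 253.3], dtype=float32))
house left (array([ 0.5948, -0.2722,  0.05  ]), np.float64(-178.05), 45, array([441.5, 217. ], dtype=float32))
h
[... 1532 characters left out ...]
9 202 174 152 144 143 143 146
  138 123 138 144]
 [132  87  99 114 126 128 129 142 179 188 199 196 177 154 142 143 140 144
  137 125 139 143]
 [135  87  85  97 106 102 103 114 147 179 202 209 185 154 143 142 146 143
  136 122 135 145]
 [139  92  86  99 102 104 103 106 137 174 200 210 183 157 145 147 147 143
  136 120 134 143]
 [141  93  94 110 121 121 122 131 167 190 198 198 176 154 145 147 144 146
  141 126 131 143]
 [138  96 105 125 139 139 143 155 188 200 200 191 169 150 147 144 145 145
  144 136 130 138]
 [139  96 106 129 143 143 144 155 191 211 213 206 173 148 147 145 145 144
  146 139 124 131]
 [139  99 105 131 143 147 145 157 187 216 217 209 172 149 145 145 144 144
  142 143 128 127]]
```

```bash
cat >> h.py <<'E'
def yaw(s): R=s['tcp_rot']; return np.degrees(np.arctan2(R[1,1],R[0,1]))   # yaw of tool y
def go(x,y,z,ty=None,s=None,ref=None):
    """shift in tool axes (mm), rows at 35 mm, turn (rad, about tool z) to reach target"""
    s=s or read_state(); R=s['tcp_rot']; d=R.T@(np.array([x,y,z])-s['position'])
    t=0 if ty is None else -np.radians((ty-yaw(s)+180)%360-180)
    print('at',s['position'].round(4),'ty',yaw(s).round(2),'F',s['force'].round(1),'j',s['joint_positions'].round(0),'t',round(s['time_s'],1))
    print('shift mm',(d*1000).round(1),'turn',t.round(4),'n@.035 %.1f'%(abs(d).max()/.035),'n@.11 %.1f'%(abs(t)/.11))
    return d,t
def dk(x,y=0,z=0):
    a=np.radians(-88.5); c,s=np.cos(a),np.sin(a); return np.array([.5806+c*x-s*y,-.2521+s*x+c*y,.022+z])
E
python3 - <<'E'
from h import *
im,d=load('top')
ys,xs=np.mgrid[0:360:1,100:560:1]; P=depthpt('top',np.c_[xs.ravel(),ys.ravel()],d)
for lo,hi in((.07,.12),(.12,.2),(.2,.27),(.27,.4)):
  for y0 in np.arange(-.5,.5,.1):
    s=(P[:,2]>lo)&(P[:,2]<hi)&(P[:,1]>y0)&(P[:,1]<y0+.1)&(P[:,0]<.95)
    a=s&(P[:,0]<.58);b=s&(P[:,0]>=.58)
    if s.sum()>15: print(lo,round(y0,1),'near',P[a,0].min().round(3) if a.any() else '',P[a,0].max().round(3) if a.any() else '','far',P[b,0].min().round(3) if b.any() else '')
go(.55,-.2,.30,-80)
E
```

```text
0.07 -0.5 near   far 0.839
0.07 -0.4 near 0.569 0.58 far 0.58
0.07 -0.3 near   far 0.734
0.07 -0.1 near   far 0.768
0.07 -0.0 near   far 0.768
0.07 0.1 near 0.395 0.481 far 0.768
0.07 0.2 near   far 0.768
0.07 0.3 near   far 0.769
0.07 0.4 near   far 0.681
0.12 -0.2 near   far 0.773
0.12 -0.1 near   far 0.771
0.12 -0.0 near   far 0.784
0.12 0.1 near 0.345 0.486 far 0.783
0.12 0.2 near   far 0.784
0.12 0.3 near   far 0.77
0.12 0.4 near   far 0.686
0.2 -0.2 near   far 0.779
0.2 -0.1 near   far 0.778
0.2 -0.0 near   far 0.791
0.2 0.1 near 0.289 0.425 far 0.791
0.2 0.2 near   far 0.791
0.2 0.3 near   far 0.779
0.27 -0.2 near   far 0.784
0.27 -0.1 near   far 0.785
0.27 -0.0 near   far 0.795
0.27 0.1 near   far 0.795
0.27 0.2 near   far 0.795
0.27 0.3 near   far 0.785
0.27 0.4 near   far 0.65
at [ 0.1905 -0.5946  0.2357] ty -72.25 F [-0.7  1.1  0.1] j [-82.  30.  82.   0.  68. -10.] t 0.1
shift mm [ 462.7 -266.3  -63.6] turn 0.1352 n@.035 13.2 n@.11 1.2
```

Emit:
send_rows(plan=[[0,0.033,-0.019,-0.0045,0],[0,0.033,-0.019,-0.0045,0],[0,0.033,-0.019,-0.0045,0],[0,0.033,-0.019,-0.0045,0],[0,0.033,-0.019,-0.0045,0],[0,0.033,-0.019,-0.0045,0],[0,0.033,-0.019,-0.0045,0],[0,0.033,-0.019,-0.0045,0],[0,0.033,-0.019,-0.0045,0],[0,0.033,-0.019,-0.0045,0],[0,0.033,-0.019,-0.0045,0],[0,0.033,-0.019,-0.0045,0],[0,0.033,-0.019,-0.0045,0],[0,0.033,-0.019,-0.0045,0],[0,0,0,0,0.068],[0,0,0,0,0.068],[0,0,0,0,0],[0,0,0,0,0],[0,0,0,0,0]])

```text
time_s: 1.68
position: [0.5491, -0.2012, 0.2992]
tcp_rot: [[0.985, 0.174, -0.001], [0.174, -0.985, 0.0], [-0.001, -0.001, -1.0]]
force: [-0.5, 0.2, -0.8]
opening: 1.002
grasp_force: 0.0
```

```bash
python3 -c "
from h import *
snap('top'); go(.609,.174,.15,-80)"
```

```text
at [ 0.5491 -0.2014  0.2993] ty -80.03 F [-0.2 -0.   0.1] j [-31.  23.  84.   0.  73.  49.] t 1.7
shift mm [ 124.1 -359.3  149.4] turn -0.0005 n@.035 10.3 n@.11 0.0
```

```bash
python3 - <<'E'
from m import *
im,d=load('top'); R=range
print('wide end',edge(im,R(183,232),255,275,'v',z=.008))
print('side top',edge(im,R(208,256),172,190,'h',z=.008))
print('side bot',edge(im,R(216,266),230,252,'h',z=.008))
print('nose end',edge(im,R(202,234),174,192,'v',z=.008))
# post top mask by depth
ys,xs=np.mgrid[190:225,238:265]; uv=np.c_[xs.ravel(),ys.ravel()]; P=depthpt('top',uv,d)
s=P[:,2]>.05; q=plane('top',uv[s],.056); print('post',s.sum(),q.mean(0),np.median(P[s,2]), cv2.minAreaRect(np.float32(q[:,:2]*1000)))
# scene-view ray for the post top: brightness patch checked by projecting
print(proj('scene',[[.609,.174,.056],[.609,.174,.0]]))
E
```

```text
wide end (array([0.611 , 0.1372, 0.008 ]), np.float64(-169.85), 31, array([264.9, 207.4], dtype=float32))
side top (array([0.6759, 0.1962, 0.008 ]), np.float64(-69.55), 16, array([240.8, 179.4], dtype=float32))
side bot (array([0.5433, 0.1912, 0.008 ]), np.float64(-97.62), 12, array([241.2, 235.4], dtype=float32))
nose end (array([0.5822, 0.3146, 0.008 ]), np.float64(0.45), 19, array([189.1, 217.6], dtype=float32))
post 119 [0.60919805 0.17051839 0.056     ] 0.05376411749882393 ((612.3007202148438, 172.3346405029297), (55.842124938964844, 45.40658950805664), 79.64476776123047)
[[252.66905736 256.4553418 ]
 [253.54300285 277.72833676]]
```

Emit:
send_rows(plan=[[0,0.0118,-0.034,0.008,0],[0,0.0118,-0.034,0.008,0],[0,0.0118,-0.034,0.008,0],[0,0.0118,-0.034,0.008,0],[0,0.0118,-0.034,0.008,0],[0,0.0118,-0.034,0.008,0],[0,0.0118,-0.034,0.008,0],[0,0.0118,-0.034,0.008,0],[0,0.0118,-0.034,0.008,0],[0,0.0118,-0.034,0.008,0],[0,0.006,-0.019,0.008,0],[0,0,0,0.02,0],[0,0,0,0.02,0],[0,0,0,0.02,0],[0,0,0,0,0],[0,0,0,0,0]])

```text
time_s: 3.07
position: [0.6088, 0.1734, 0.1505]
tcp_rot: [[0.985, 0.173, -0.003], [0.173, -0.985, -0.0], [-0.003, -0.0, -1.0]]
force: [0.9, -0.8, 0.3]
opening: 1.0
grasp_force: 0.0
```

Emit:
send_rows(plan=[[0,0,0,0.03,0],[0,0,0,0.03,0],[0,0,0,0.02,0],[0,0,0,0.02,0],[0,0,0,0.01,0],[0,0,0,0.01,0],[0,0,0,0,0],[0,0,0,0,0],[150,0,0,0,0],[255,0,0,0,0],[255,0,0,0,0],[255,0,0,0,0],[255,0,0,0,0],[255,0,0,0,0],[255,0,0,0,0],[255,0,0,0,0],[255,0,0,0,0],[255,0,0,0,0]])

```text
time_s: 4.57
position: [0.6096, 0.1734, 0.0315]
tcp_rot: [[0.985, 0.174, 0.0], [0.174, -0.985, -0.001], [-0.0, 0.001, -1.0]]
force: [0.8, -3.5, 0.2]
opening: 0.321
grasp_force: 1.4
```

Emit:
send_rows(plan=[[255,0,0,0,0],[255,0,0,0,0],[255,0,0,0,0],[255,0,0,0,0],[255,0,0,0,0]])

```text
time_s: 4.98
position: [0.6095, 0.1738, 0.0315]
tcp_rot: [[0.985, 0.173, -0.0], [0.173, -0.985, -0.0], [-0.0, 0.0, -1.0]]
force: [0.1, -1.5, -1.3]
opening: 0.295
grasp_force: 30.0
```

Emit:
send_rows(plan=[[255,0,0,-0.005,0],[255,0,0,-0.005,0],[255,0,0,-0.01,0],[255,0,0,-0.01,0],[255,0,0,-0.015,0],[255,0,0,-0.015,0],[255,0,0,-0.015,0],[255,0,0,-0.015,0],[255,0,0,-0.01,0],[255,0,0,-0.01,0],[255,0,0,-0.01,0],[255,0,0,0,0],[255,0,0,0,0],[255,0,0,0,0]])

```text
time_s: 6.15
position: [0.6089, 0.1739, 0.1509]
tcp_rot: [[0.985, 0.173, -0.002], [0.173, -0.985, -0.0], [-0.002, -0.0, -1.0]]
force: [-0.9, 0.1, -6.5]
opening: 0.298
grasp_force: 30.0
```

```bash
python3 - <<'E'
from h import *
s=read_state(); print(s['force'],s['moment'],s['grasp_force'],s['opening'])
go(.56,-.12,.15)
im,d=snap('scene')
cv2.imwrite('pics/lift.png',cv2.resize(im[130:360,150:450],None,fx=2.5,fy=2.5))
E
```

```text
[-0.90278081  0.06793657 -6.54135524] [-0.33633234 -0.03751451 -0.01091497] 30.01292634755373 0.2977984552092027
at [0.6089 0.1739 0.1509] ty -80.04 F [-0.9  0.1 -6.5] j [ 6. 37. 85. -0. 58. 86.] t 6.2Traceback (most recent call last):
  File "<stdin>", line 3, in <module>
  File "h.py", line 24, in go
    print('shift mm',(d*1000).round(1),'turn',t.round(4),'n@.035 %.1f'%(abs(d).max()/.035),'n@.11 %.1f'%(abs(t)/.11))
                                              ^^^^^^^
AttributeError: 'int' object has no attribute 'round'
```

Emit:
send_rows(plan=[[255,-0.0017,0.01,0,0],[255,-0.0034,0.02,0,0],[255,-0.005,0.029,0,0],[255,-0.005,0.029,0,0],[255,-0.005,0.029,0,0],[255,-0.005,0.029,0,0],[255,-0.005,0.029,0,0],[255,-0.005,0.029,0,0],[255,-0.005,0.029,0,0],[255,-0.005,0.029,0,0],[255,-0.0034,0.02,0,0],[255,-0.0017,0.01,0,0],[255,-0.012,-0.002,0,0],[255,-0.024,-0.004,0,0],[255,-0.012,-0.002,0,0],[255,0,0,0,0],[255,0,0,0,0]])

```text
time_s: 7.57
position: [0.5612, -0.1223, 0.1512]
tcp_rot: [[0.985, 0.172, -0.001], [0.172, -0.985, 0.001], [-0.001, -0.001, -1.0]]
force: [0.1, 0.9, -6.1]
opening: 0.297
grasp_force: 30.0
```

```bash
sed -i "s/t=0 if/t=np.float64(0) if/" h.py; python3 - <<'E'
from h import *
go(.56,-.12,.15,91.5)
im,d=snap('scene')
cv2.imwrite('pics/lift.png',cv2.resize(im[100:330,200:500],None,fx=2.5,fy=2.5))
E
```

```text
at [ 0.5612 -0.1223  0.1512] ty -80.07 F [ 0.1  0.9 -6.1] j [-23.  33.  94.   0.  53.  57.] t 7.6
shift mm [-0.7 -2.4  1.2] turn -2.9945 n@.035 0.1 n@.11 27.2
```

View pics/lift.png

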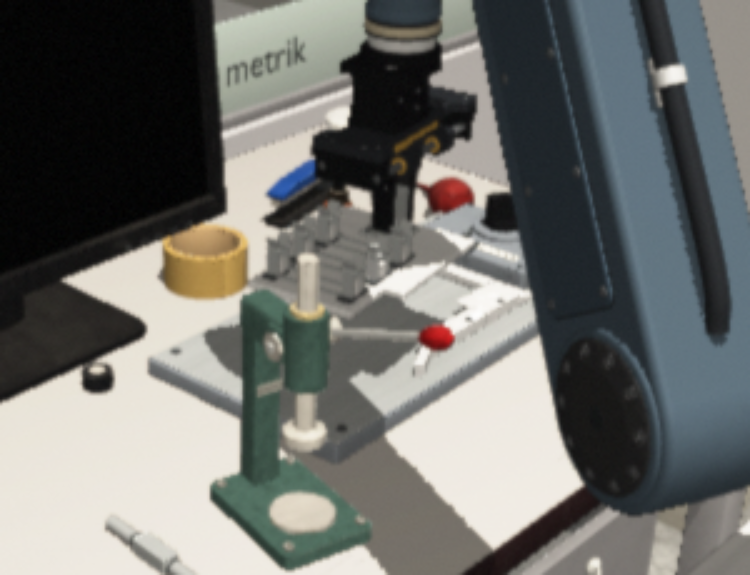

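The tray is held level under the gripper at crop (340,250), and the press and monitor are clear. Next I turn it about the post.

Emit:
send_rows(plan=[[255,0,0,0,-0.04],[255,0,0,0,-0.08],[255,0,0,0,-0.11],[255,0,0,0,-0.11],[255,0,0,0,-0.11],[255,0,0,0,-0.11],[255,0,0,0,-0.11],[255,0,0,0,-0.11],[255,0,0,0,-0.11],[255,0,0,0,-0.11],[255,0,0,0,-0.11],[255,0,0,0,-0.11],[255,0,0,0,-0.11],[255,0,0,0,-0.11],[255,0,0,0,-0.11],[255,0,0,0,-0.11],[255,0,0,0,-0.11],[255,0,0,0,-0.08],[255,0,0,0,-0.04],[255,0,0,0,0]])

```text
time_s: 9.28
position: [0.5635, -0.1225, 0.1517]
tcp_rot: [[-0.474, 0.881, 0.002], [0.881, 0.474, 0.0], [-0.001, 0.002, -1.0]]
force: [0.3, 0.1, -5.9]
opening: 0.294
grasp_force: 30.0
```

Emit:
send_rows(plan=[[255,0,0,0,-0.04],[255,0,0,0,-0.08],[255,0,0,0,-0.11],[255,0,0,0,-0.11],[255,0,0,0,-0.11],[255,0,0,0,-0.11],[255,0,0,0,-0.11],[255,0,0,0,-0.11],[255,0,0,0,-0.11],[255,0,0,0,-0.08],[255,0,0,0,-0.04],[255,0,0,0,0],[255,0,0,0,0],[255,0,0,0,0]])

```text
time_s: 10.45
position: [0.5621, -0.1224, 0.1514]
tcp_rot: [[-0.998, 0.069, -0.0], [0.069, 0.998, 0.001], [0.0, 0.001, -1.0]]
force: [-0.6, 0.1, -6.3]
opening: 0.293
grasp_force: 30.0
```

```bash
python3 - <<'E'
from m import *
im,d=snap('top')
p=dk(-372); go(p[0],p[1],.15,91.6)
# tray white region by depth
ys,xs=np.mgrid[150:300,280:520]; uv=np.c_[xs.ravel(),ys.ravel()]; P=depthpt('top',uv,d)
s=(P[:,2]>.11)&(P[:,2]<.135); q=P[s]; print(s.sum(),q.min(0),q.max(0))
A=np.c_[q[:,:2],np.ones(len(q))]; c=np.linalg.lstsq(A,q[:,2],rcond=None)[0]; print('tilt deg',np.degrees(c[:2]),'z at post',c@[.56,-.12,1])
cv2.imwrite('pics/turned.png',cv2.resize(im[140:340,250:520],None,fx=2.8,fy=2.8))
E
```

```text
at [ 0.562  -0.1225  0.1514] ty 86.05 F [-0.1 -0.3 -5.6] j [ -23.   33.   94.    0.   53. -109.] t 10.5
shift mm [3.531610e+04 3.701892e+05 1.634000e+02] turn -0.0969 n@.035 10576.8 n@.11 0.9
1125 [ 0.4862072  -0.28900788  0.1185665 ] [ 0.63410109 -0.09023587  0.13459488]
tilt deg [-0.24896439 -0.10898306] z at post 0.12609205123679282
```

View pics/turned.png

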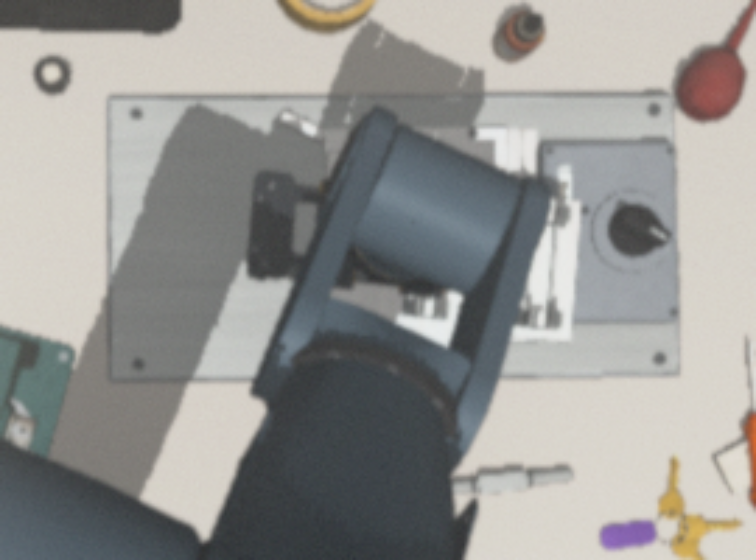

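```bash
python3 - <<'E'
from m import *
p=dk(-.305); print(p); go(p[0],p[1],.15,91.35)
E
```

```text
[0.57261603 0.05279548 0.022     ]
at [ 0.562  -0.1225  0.1514] ty 86.05 F [-0.1 -0.3 -5.6] j [ -23.   33.   94.    0.   53. -109.] t 10.5
shift mm [  1.5 175.6   1.5] turn -0.0925 n@.035 5.0 n@.11 0.8
```

Emit:
send_rows(plan=[[255,0,0.015,0,0],[255,0,0.025,0,0],[255,0,0.03,0,0],[255,0,0.03,0,0],[255,0.0015,0.03,0,0],[255,0,0.025,0,0],[255,0,0.015,0,0],[255,0,0.0056,0,0],[255,0,0,0,-0.03],[255,0,0,0,-0.04],[255,0,0,0,-0.0225],[255,0,0,0.01,0],[255,0,0,0.02,0],[255,0,0,0.02,0],[255,0,0,0.01,0],[255,0,0,0.005,0],[255,0,0,0,0],[255,0,0,0,0],[255,0,0,0,0]])

```text
time_s: 12.08
position: [0.5733, 0.0524, 0.0874]
tcp_rot: [[-1.0, -0.024, 0.002], [-0.024, 1.0, -0.0], [-0.002, -0.0, -1.0]]
force: [1.1, 0.5, -5.9]
opening: 0.298
grasp_force: 30.0
```

```bash
python3 - <<'E'
from m import *
im,d=snap('top'); snap('scene')
p=dk(-.305); go(p[0],p[1],.058,91.35)
cv2.imwrite('pics/pre.png',cv2.resize(im[160:300,270:450],None,fx=4,fy=4,interpolation=cv2.INTER_CUBIC))
E
```

```text
at [0.5732 0.0525 0.0876] ty 91.41 F [ 0.9  0.  -5.8] j [ -6.  38.  96.  -0.  45. -97.] t 12.2
shift mm [ 0.7  0.3 29.6] turn 0.001 n@.035 0.8 n@.11 0.0
```

View pics/pre.png

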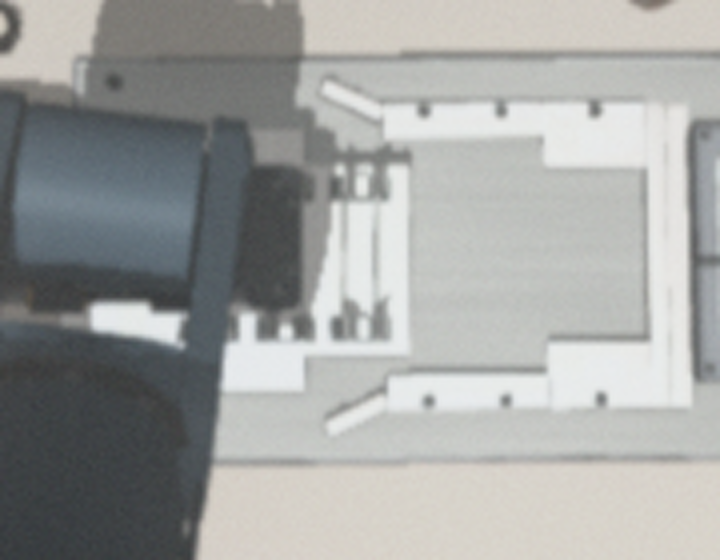

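The nose edge is at crop x=410 (rows 158–355), centred between the rails, and the shoulder at x=305 is short of the flares at x=322. I'll lower it now.

Emit:
send_rows(plan=[[255,0,0,0.01,0],[255,0,0,0.01,0],[255,0,0,0.006,0],[255,0,0,0.003,0],[255,0,0,0.002,0],[255,0,0,0,0],[255,0,0,0,0]])

```text
time_s: 12.77
position: [0.5724, 0.0526, 0.0554]
tcp_rot: [[-1.0, -0.025, -0.0], [-0.025, 1.0, -0.0], [0.0, 0.0, -1.0]]
force: [-0.1, -0.1, -6.0]
opening: 0.296
grasp_force: 30.0
```

Emit:
send_rows(plan=[[255,0,0,0.0015,0],[255,0,0,0.0015,0],[255,0,0,0,0],[255,0,0,0,0]])

```text
time_s: 13.1
position: [0.5728, 0.0526, 0.0534]
tcp_rot: [[-1.0, -0.025, 0.001], [-0.025, 1.0, -0.0], [-0.001, -0.0, -1.0]]
force: [-2.3, 0.3, 1.1]
opening: 0.294
grasp_force: 30.0
```

Emit:
send_rows(plan=[[255,0,-0.005,0,0],[255,0,-0.01,0,0],[255,0,-0.01,0,0],[255,0,-0.01,0,0],[255,0,-0.01,0,0],[255,0,-0.01,0,0],[255,0,-0.005,0,0],[255,0,0,0,0],[255,0,0,0,0]])

```text
time_s: 13.85
position: [0.5823, -0.0033, 0.0549]
tcp_rot: [[-1.0, -0.014, 0.02], [-0.014, 1.0, 0.008], [-0.02, 0.007, -1.0]]
force: [13.4, 25.1, 1.7]
opening: 0.305
grasp_force: 30.9
```

```bash
python3 - <<'E'
from m import *
im,d=snap('top'); R=range
p=dk(-.165); go(p[0],p[1],.0535,91.35)
print('nose end',edge(im,R(204,244),392,412,'v',-1,z=.03))
print('nose bot',edge(im,R(375,395),240,256,'h',-1,z=.03))
print('nose top',edge(im,R(385,397),190,210,'h',1,z=.03))
cv2.imwrite('pics/mid.png',cv2.resize(im[170:280,300:450],None,fx=5,fy=5,interpolation=cv2.INTER_CUBIC))
E
```

```text
at [ 0.5822 -0.0032  0.0549] ty 90.82 F [13.4 24.4  1.6] j [ -12.   42.   97.    1.   41. -103.] t 13.9
shift mm [  7.1 -83.9   0.7] turn -0.0093 n@.035 2.4 n@.11 0.1
nose end (array([ 0.5775, -0.1658,  0.03  ]), np.float64(-3.16), 39, array([394., 224.], dtype=float32))
nose bot (array([ 0.5152, -0.147 ,  0.03  ]), np.float64(-89.7), 18, array([385.5, 250.6], dtype=float32))
nose top (array([ 0.623 , -0.1556,  0.03  ]), np.float64(-91.37), 11, array([390. , 204.5], dtype=float32))
```

View pics/mid.png

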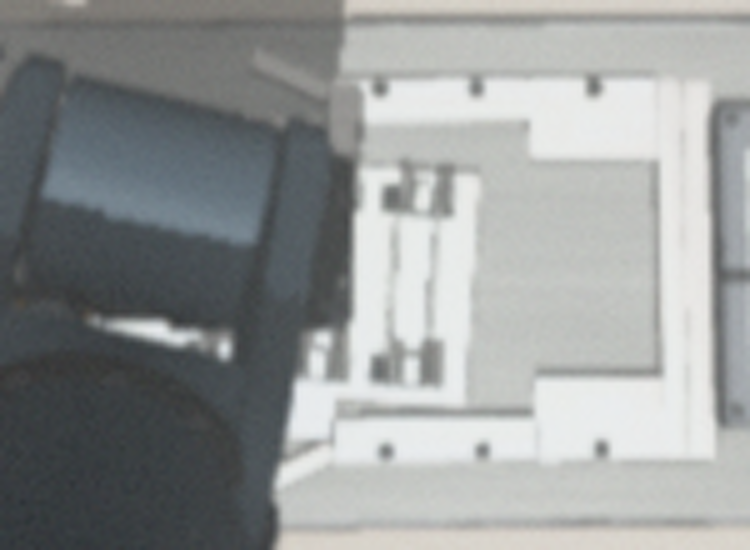

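The tray has twisted about 4° clockwise, with the nose edge running from (480,175) to (465,400), and its lower shoulder is caught at the lower flare (335,440). I'll back off and re-measure.

Emit:
send_rows(plan=[[255,0,0.01,0,0],[255,0,0.01,0,0],[255,0,0.01,0,0],[255,0,0.01,-0.003,0],[255,0,0.01,-0.003,0],[255,0,0,0,0],[255,0,0,0,0]])

```text
time_s: 14.48
position: [0.5715, 0.0431, 0.0579]
tcp_rot: [[-1.0, -0.026, -0.002], [-0.026, 1.0, 0.0], [0.002, 0.0, -1.0]]
force: [0.1, -1.1, -5.3]
opening: 0.294
grasp_force: 29.9
```

```bash
cat > nose.py <<'E'
from m import *
im,d=snap('top'); R=range; s=read_state()
go(*dk(-.165)[:2],.0535,91.35)
# nose outline: white plate in channel; predicted nose px
import sys
z=s['position'][2]-.0315+.008
a=np.radians(yaw(s)+180); nose=s['position'][:2]+.165*np.array([np.cos(a),np.sin(a)])
u=proj('top',[*nose,z])[0]; print('pred nose px',u)
c=int(u[0])
e=edge(im,R(int(u[1])-18,int(u[1])+18),c-12,c+13,'v',-1,z=z); print('nose end',e,'tray yaw',e[1]-90 if abs(e[1])<90 else e[1]+90)
for nm,lo,hi,sg in(('top',-32,-16,1),('bot',16,32,-1)): print(nm,edge(im,R(int(e[3][0])-12,int(e[3][0])-3),int(u[1])+lo,int(u[1])+hi,'h',sg,z=z))
E
python3 nose.py
```

```text
at [0.5718 0.0427 0.0579] ty 91.46 F [ 0.4  0.2 -6.2] j [ -7.  41.  97.  -0.  42. -98.] t 14.5
shift mm [  -1.2 -129.9    4.4] turn 0.0019 n@.035 3.7 n@.11 0.0
pred nose px [375.56176291 224.03217551]
nose end (array([ 0.5527, -0.1026,  0.0344]), np.float64(-13.64), 7, array([366.9, 233.9], dtype=float32)) tray yaw -103.64
top (array([ 0.6218, -0.0793,  0.0344]), np.float64(-89.81), 8, array([357.5, 203.9], dtype=float32))
bot (array([ 0.5241, -0.0836,  0.0344]), np.float64(-154.37), 4, array([358.5, 246. ], dtype=float32))
```

```bash
python3 - <<'E'
from h import *
im,d=load('top'); g=cv2.cvtColor(im,6).astype(int)
for r in range(194,256,3): print(r,' '.join('%3d'%v for v in g[r,350:392:1]))
E
```

```text
194 124 121 123 121 125 125 126 143 183 193 196 195 194 194 190 186 213 221 220 220 217 218 219 220 218 218 216 217 216 214 215 214 214 215 215 213 213 211 212 211 212 210
197 124 122 125 125 121 124 126 143 180 194 196 197 197 196 195 198 194 196 194 192 194 194 193 193 193 193 194 192 193 191 191 192 192 192 191 190 191 190 191 189 190 189
200 122 121 123 124 122 125 140 175 190 193 191 191 194 194 195 196 195 194 191 192 194 197 195 197 194 195 195 196 194 195 194 194 195 191 194 193 194 193 193 193 194 195
203 127 124 128 127 125 131 147 178 183 173 147 143 175 188 183 185 172 148 131 139 170 181 181 182 184 192 196 195 195 195 195 195 196 193 194 194 193 192 196 194 193 193
206 122 139 147 151 149 159 193 202 203 186 157 155 179 192 188 170 162 150 151 171 213 228 231 231 224 194 191 194 196 196 193 194 195 197 195 195 191 195 191 192 195 194
209 108 115 140 150 142 124 112 107 126 155 146 165 220 231 221 167 146 141 145 159 177 221 231 231 224 193 187 193 193 193 192 195 195 192 191 192 192 192 192 190 189 191
212 108 117 141 150 145 138 132 133 138 136 152 156 177 184 182 160 
[... 1811 characters left out ...]
 198 199 196
245 146 173 224 233 227 189 136 123 138 158 145 172 221 230 222 169 146 139 145 168 210 230 234 234 225 200 193 198 197 196 197 198 197 198 196 196 197 198 199 198 199 198
248 227 229 232 233 232 231 228 227 226 228 228 228 228 229 227 219 216 214 215 220 228 232 235 234 229 209 197 197 198 198 198 198 198 197 198 198 198 200 200 199 198 198
251 188 195 197 196 197 199 198 197 200 199 199 199 202 201 202 202 199 197 194 199 201 195 186 184 181 177 174 175 174 173 173 173 174 176 177 178 176 175 174 174 175 175
254 182 194 194 196 195 194 194 194 196 194 197 196 194 197 198 188 175 209 218 218 219 219 220 226 228 227 227 227 229 230 229 229 228 228 229 229 228 229 228 230 229 228
```

```bash
python3 - <<'E'
from h import *
im,d=load('top'); g=cv2.cvtColor(im,6).astype(int)
for r in list(range(196,208))+list(range(246,254)): print(r,g[r,354:378:2])
e=[]
for c in (371,372,373): # nose side edges
    print(c, plane('top',[[c,202.5],[c,204.5],[c,249.5]],.034).round(4).tolist())
u=np.array([[x,y] for x in range(371,374) for y in range(214,236)]); P=depthpt('top',u,d); print('nose z',np.median(P[:,2]))
A=[];
ys,xs=np.mgrid[204:249,330:374]; u=np.c_[xs.ravel(),ys.ravel()]; P=depthpt('top',u,d); s=(P[:,2]<.045)&(P[:,2]>.025)&(g[ys,xs].ravel()>225)
q=P[s]; A=np.c_[q[:,:2],np.ones(len(q))]; c=np.linalg.lstsq(A,q[:,2],rcond=None)[0]; print(len(q),'tilt deg',np.degrees(c[:2]))
E
```

```text
196 [122 124 182 195 197 197 195 194 193 192 194 192]
197 [121 126 180 196 197 195 194 194 194 193 193 194]
198 [123 125 183 194 196 196 195 195 194 194 194 193]
199 [123 129 186 193 194 195 198 193 192 194 195 195]
200 [122 140 190 191 194 195 195 191 194 195 194 195]
201 [125 141 192 177 191 197 196 176 192 198 197 196]
202 [124 142 191 153 183 192 187 149 182 193 193 197]
203 [125 147 183 147 175 183 172 131 170 181 184 196]
204 [133 179 199 154 181 190 179 135 186 197 196 193]
205 [149 211 220 163 191 202 190 146 215 225 218 190]
206 [149 193 203 157 179 188 162 151 213 231 224 191]
207 [144 146 155 148 201 203 149 149 188 231 223 191]
246 [228 152 145 162 209 213 153 147 211 234 228 195]
247 [231 195 188 203 209 210 178 173 220 234 227 200]
248 [232 228 226 228 228 227 216 215 228 235 229 197]
249 [231 232 232 231 232 231 229 228 231 232 226 195]
250 [221 221 221 222 220 220 221 221 223 222 216 193]
251 [197 198 200 199 202 202 199 194 201 186 181 174]
252 [191 195 196 195 196 196 190 177 180 157 156 156]
253 [194 195 194 193 197 198 180 182 184 182 192 194]
371 [[0.626, -0.1107, 0.034], [0.6213, -0.1108, 0.034], [0.5166, -0.1128, 0.034]]
372 [[0.626, -0.1131, 0.034], [0.6214, -0.1131, 0.034], [0.5167, -0.1151, 0.034]]
373 [[0.6261, -0.1154, 0.034], [0.6214, -0.1155, 0.034], [0.5168, -0.1174, 0.034]]
nose z 0.03258735922808864
515 tilt deg [-0.73002995  0.15401472]
```

Emit:
send_rows(plan=[[255,-0.004,0,0,0],[255,-0.004,0,0,0],[255,0,0,0,0],[255,0,0,0,0],[255,0,0,0,0]])

```text
time_s: 14.95
position: [0.5805, 0.0426, 0.0584]
tcp_rot: [[-1.0, -0.024, -0.001], [-0.024, 1.0, 0.0], [0.001, 0.0, -1.0]]
force: [0.3, 1.6, -5.9]
opening: 0.299
grasp_force: 29.9
```

```bash
cat > nose.py <<'E'
from m import *
im,d=snap('top'); s=read_state(); go(*dk(-.165)[:2],.0535,91.35)
z=s['position'][2]-.0315+.008; g=cv2.cvtColor(im,6).astype(float)
a=np.radians(yaw(s)+180); nose=s['position'][:2]+.165*np.array([np.cos(a),np.sin(a)]); u=proj('top',[*nose,z])[0]
def sub(l,lev,rev=False):   # crossing of level, from white inside outwards
    i=int(np.argmax(l<lev)); return i-1+(l[i-1]-lev)/(l[i-1]-l[i])
c0=int(u[0])-4; E=[]
for r in range(int(u[1])-14,int(u[1])+15,2): E.append((c0-2+sub(g[r,c0-2:c0+25],213),r))
E=np.array(E); k=np.polyfit(E[:,1],E[:,0],1); ce=np.polyval(k,u[1]); print('pred',u,'nose col',ce.round(2),'slope',k[0].round(4))
p=plane('top',[[np.polyval(k,r),r] for r in(u[1]-20,u[1]+20)],z); dd=p[0]-p[1]; print('tray yaw',np.degrees(np.arctan2(dd[1],dd[0]))-90)
T=[];B=[]
for c in range(int(ce)-3,int(ce)):
    col=g[:,c]; m=int(u[1]); T.append(m-sub(col[m:m-40:-1],213)); B.append(m+sub(col[m:m+40],213))
t,b=plane('top',[[ce-2,np.median(T)],[ce-2,np.median(B)]],z); mid=(t+b)/2
ex=np.array([np.cos(np.radians(-88.5)),np.sin(np.radians(-88.5))]); rel=mid[:2]-dk(0)[:2]
print('width',np.linalg.norm(t-b),T,B,'nose end dock x,y mm',(1000*np.array([rel@ex+.0046,rel@[-ex[1],ex[0]]])).round(1))
E
python3 nose.py
```

```text
at [0.5803 0.0426 0.0584] ty 91.4 F [-0.3  0.5 -5.7] j [ -7.  41.  96.   0.  43. -98.] t 15.0
shift mm [   7.2 -129.7    4.9] turn 0.0008 n@.035 3.7 n@.11 0.0
pred [375.68103424 220.43076193] nose col 372.39 slope -0.0402
tray yaw -91.21964146218042
width 0.06519400629459808 [np.float64(209.7027027027027), np.float64(209.375), np.float64(200.9)] [np.float64(233.21428571428572), np.float64(237.4), np.float64(247.25)] nose end dock x,y mm [-137.4    0.3]
```

Emit:
send_rows(plan=[[255,0,0,0.0025,0],[255,0,0,0.0025,0],[255,0,0,0,0],[255,0,0,0,0],[60,0,0,0,0],[0,0,0,0,0],[0,0,0,0,0],[0,0,0,0,0],[0,0,0,0,0],[0,0,0,-0.02,0],[0,0,0,-0.03,0],[0,0,0,-0.04,0],[0,0,0,-0.04,0],[0,0,0,-0.03,0],[0,0,-0.04,0,0],[0,0,-0.04,0,0],[0,0,-0.04,0,0],[0,0,-0.04,0,0],[0,0,-0.04,0,0],[0,0,-0.04,0,0]])

```text
time_s: 16.67
position: [0.5862, -0.1989, 0.2139]
tcp_rot: [[-1.0, -0.025, 0.0], [-0.025, 1.0, -0.0], [-0.0, -0.0, -1.0]]
force: [-0.0, 0.2, 0.9]
opening: 1.001
grasp_force: 0.0
```

Emit:
send_rows(plan=[[0,0,-0.04,0,0],[0,0,-0.04,0,0],[0,0,0,0,0]])

```text
time_s: 16.92
position: [0.5888, -0.286, 0.2139]
tcp_rot: [[-1.0, -0.019, 0.003], [-0.019, 1.0, -0.007], [-0.003, -0.007, -1.0]]
force: [1.0, 0.7, 0.2]
opening: 0.998
grasp_force: 0.0
```

```bash
python3 - <<'E'
from m import *
im,d=snap('top'); g=cv2.cvtColor(im,6)
cv2.imwrite('pics/rel.png',cv2.resize(im[160:300,265:445],None,fx=4,fy=4,interpolation=cv2.INTER_CUBIC))
E
```

```text
(no output)
```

View pics/rel.png

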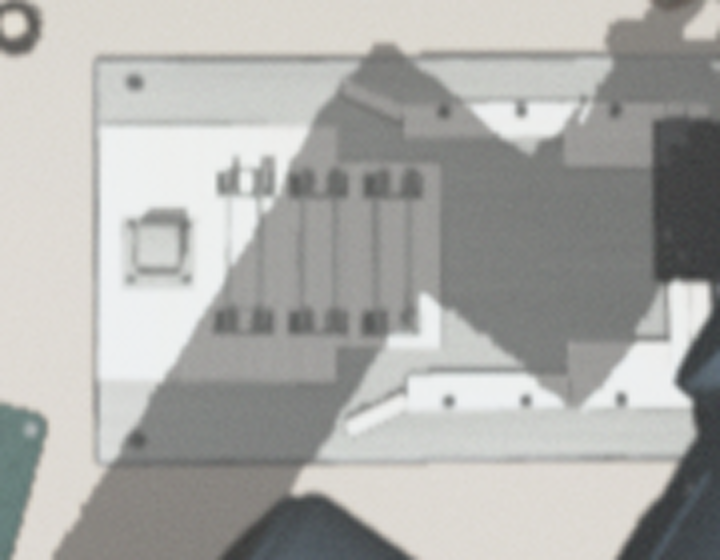

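The tray now lies on the bed, well aligned: wide part at rows 125–380, nose at rows 162–345, post at (158,248). The shoulder at x=335 is short of the flare. I'll re-grip it at the post's centre.

```bash
python3 - <<'E'
from m import *
im,d=load('top'); R=range
for n,e in dict(sideTop=edge(im,R(292,330),186,196,'h',1,z=.03),sideBot=edge(im,R(292,315),250,260,'h',-1,z=.03),noseTop=edge(im,R(356,372),197,204,'h',1,z=.03),noseBot=edge(im,R(364,374),243,250,'h',-1,z=.03),noseEnd=edge(im,R(204,244),368,380,'v',-1,z=.03)).items(): print(n,e)
print('base',plane('top',[265+158/4,160+250/4],.03),'top',plane('top',[265+160/4,160+247/4],.078))
ys,xs=np.mgrid[208:232,292:316]; uv=np.c_[xs.ravel(),ys.ravel()]; P=depthpt('top',uv,d); s=P[:,2]>.07; print('postdepth',s.sum(),plane('top',uv[s],.078).mean(0),np.median(P[s,2]))
print('axis at post',dk(-.305)); go(*dk(-.303)[:2],.15,91.4)
E
```

```text
sideTop (array([0.649 , 0.0306, 0.03  ]), np.float64(-88.37), 38, array([310.5, 191.3], dtype=float32))
sideBot (array([0.5009, 0.0461, 0.03  ]), np.float64(-90.18), 18, array([302.2, 254.7], dtype=float32))
noseTop (array([ 0.6321, -0.0935,  0.03  ]), np.float64(-89.87), 16, array([363.5, 199.9], dtype=float32))
noseBot (array([ 0.5231, -0.1073,  0.03  ]), np.float64(-88.53), 10, array([368.5, 246.7], dtype=float32))
noseEnd (array([ 0.5782, -0.1201,  0.03  ]), np.float64(0.82), 39, array([374.5, 223.2], dtype=float32))
base [[0.57578931 0.0427319  0.03      ]] top [[0.57372304 0.04116211 0.078     ]]
postdepth 132 [0.5745033  0.04342166 0.078     ] 0.0761262220051877
axis at post [0.57261603 0.05279548 0.022     ]
at [ 0.5884 -0.2818  0.2135] ty 91.1 F [ 0.4  0.3 -0.3] j [ -35.   34.   79.   -0.   67. -126.] t 17.0
shift mm [  9.4 333.   62.8] turn -0.0052 n@.035 9.5 n@.11 0.0
```

Emit:
send_rows(plan=[[0,0,0.02,0,0],[0,0.001,0.035,0,0],[0,0.001,0.035,0,0],[0,0.001,0.035,0,0],[0,0.001,0.035,0,0],[0,0.001,0.035,0,0],[0,0.001,0.035,0,0],[0,0.001,0.035,0,0],[0,0,0.035,0,0],[0,0,0.025,0,0],[0,0,0,0.02,0],[0,0,0,0.035,0],[0,0,0,0.035,0],[0,0,0,0,0],[0,0,0,0,0]])

```text
time_s: 18.22
position: [0.5714, 0.0488, 0.1223]
tcp_rot: [[-1.0, -0.026, -0.005], [-0.026, 1.0, 0.001], [0.005, 0.001, -1.0]]
force: [0.3, -0.6, 0.3]
opening: 1.003
grasp_force: 0.0
```

```bash
python3 -c "
from h import *
go(.575,.043,.0540,91.1)"
```

```text
at [0.5714 0.0488 0.1223] ty 91.48 F [ 0.3 -0.6  0.3] j [ -6.  35.  95.   0.  50. -98.] t 18.2
shift mm [-3.9 -5.9 68.2] turn 0.0066 n@.035 1.9 n@.11 0.1
```

Emit:
send_rows(plan=[[0,-0.004,-0.006,0.02,0.007],[0,0,0,0.02,0],[0,0,0,0.015,0],[0,0,0,0.013,0],[0,0,0,0,0],[0,0,0,0,0],[130,0,0,0,0],[255,0,0,0,0],[255,0,0,0,0],[255,0,0,0,0],[255,0,0,0,0],[255,0,0,0,0],[255,0,0,0,0],[255,0,0,0,0],[255,0,0,0,0],[255,0,0,0,0],[255,0,0,0,0],[255,0,0,0,0]])

```text
time_s: 19.72
position: [0.5775, 0.0419, 0.0554]
tcp_rot: [[-1.0, -0.017, -0.0], [-0.017, 1.0, 0.0], [0.0, 0.0, -1.0]]
force: [-0.0, 1.4, -0.7]
opening: 0.298
grasp_force: 30.0
```

```bash
python3 -c "
from h import *
go(*dk(-.165,.001)[:2],.0535,91.3)"
```

```text
at [0.5775 0.0419 0.0554] ty 91.0 F [-0.   1.4 -0.7] j [ -7.  42.  96.   0.  42. -98.] t 19.7
shift mm [   2.4 -129.1    1.9] turn -0.0053 n@.035 3.7 n@.11 0.0
```

Emit:
send_rows(plan=[[255,0,-0.003,0,-0.004],[255,0,-0.006,0,0],[255,0,-0.008,0,0],[255,0,-0.008,0,0],[255,0,-0.008,0,0],[255,0,-0.008,0,0],[255,0,-0.004,0,0],[255,0,0,0,0]])

```text
time_s: 20.38
position: [0.5785, -0.0053, 0.0554]
tcp_rot: [[-1.0, -0.021, -0.0], [-0.021, 1.0, -0.001], [0.0, -0.001, -1.0]]
force: [0.2, -2.1, -1.3]
opening: 0.298
grasp_force: 30.0
```

Emit:
send_rows(plan=[[255,0,-0.004,0,0],[255,0,-0.004,0,0],[255,0,-0.004,0,0],[255,0,-0.004,0,0],[255,0,0,0,0]])

```text
time_s: 20.8
position: [0.5788, -0.0201, 0.0555]
tcp_rot: [[-1.0, -0.022, -0.0], [-0.022, 1.0, -0.001], [0.0, -0.001, -1.0]]
force: [-1.1, 0.2, -1.8]
opening: 0.301
grasp_force: 30.0
```

Emit:
send_rows(plan=[[255,0,-0.004,0,0],[255,0,-0.004,0,0],[255,0,-0.004,0,0],[255,0,-0.004,0,0],[255,0,-0.004,0,0],[255,0,0,0,0]])

```text
time_s: 21.3
position: [0.5792, -0.0404, 0.0555]
tcp_rot: [[-1.0, -0.021, -0.0], [-0.021, 1.0, -0.001], [0.0, -0.001, -1.0]]
force: [-2.0, -1.6, -1.7]
opening: 0.298
grasp_force: 30.0
```

Emit:
send_rows(plan=[[255,0,-0.004,0,0],[255,0,-0.004,0,0],[255,0,-0.004,0,0],[255,0,-0.004,0,0],[255,0,0,0,0]])

```text
time_s: 21.72
position: [0.5795, -0.0563, 0.0555]
tcp_rot: [[-1.0, -0.021, -0.001], [-0.021, 1.0, -0.001], [0.001, -0.001, -1.0]]
force: [-1.2, -1.2, -1.7]
opening: 0.298
grasp_force: 30.0
```

Emit:
send_rows(plan=[[255,0,-0.005,0,0],[255,0,-0.005,0,0],[255,0,-0.005,0,0],[255,0,-0.005,0,0],[255,0,-0.004,0,0],[255,0,0,0,0]])

```text
time_s: 22.22
position: [0.58, -0.0805, 0.0555]
tcp_rot: [[-1.0, -0.021, -0.0], [-0.021, 1.0, -0.001], [0.0, -0.001, -1.0]]
force: [-2.4, -1.1, -3.5]
opening: 0.295
grasp_force: 30.0
```

Emit:
send_rows(plan=[[255,0,-0.002,0,0],[255,0,-0.002,0,0],[255,0,-0.002,0,0],[255,0,-0.002,0,0],[255,0,0,0,0],[255,0,0,0,0]])

```text
time_s: 22.72
position: [0.5802, -0.0875, 0.0555]
tcp_rot: [[-1.0, -0.022, -0.001], [-0.022, 1.0, -0.0], [0.001, -0.0, -1.0]]
force: [-1.9, -0.1, -3.1]
opening: 0.298
grasp_force: 30.0
```

Emit:
send_rows(plan=[[255,0,-0.0015,0,0],[255,0,-0.0015,0,0],[255,0,0,0,0],[255,0,0,0,0]])

```text
time_s: 23.05
position: [0.5798, -0.0887, 0.0555]
tcp_rot: [[-1.0, -0.023, -0.001], [-0.023, 1.0, 0.002], [0.001, 0.002, -1.0]]
force: [-2.0, 6.5, -1.7]
opening: 0.295
grasp_force: 30.0
```

Emit:
send_rows(plan=[[255,0,-0.0015,0,0],[255,0,-0.001,0,0],[255,0,0,0,0],[255,0,0,0,0]])

```text
time_s: 23.38
position: [0.5793, -0.089, 0.0556]
tcp_rot: [[-1.0, -0.023, -0.003], [-0.023, 1.0, 0.005], [0.003, 0.005, -1.0]]
force: [-2.5, 13.4, -0.1]
opening: 0.297
grasp_force: 30.1
```

Emit:
send_rows(plan=[[255,0,-0.002,0,0],[255,0,0,0,0],[255,0,0,0,0],[0,0,0,0,0],[0,0,0,0,0],[0,0,0,0,0],[0,0,0,0,0],[0,0,0,0,0],[0,0,0,-0.015,0],[0,0,0,-0.03,0],[0,0,0,-0.04,0],[0,0,0,-0.04,0],[0,0,0,-0.03,0],[0,0.03,0.03,-0.03,0],[0,0.02,0.04,0,0],[0,0,0.04,0,0],[0,0,0.04,0,0],[0,0,0.04,0,0],[0,0,0.03,0,0],[0,0,0,0,0]])

```text
time_s: 25.05
position: [0.5334, 0.1202, 0.2355]
tcp_rot: [[-1.0, -0.026, 0.003], [-0.026, 1.0, 0.002], [-0.003, 0.002, -1.0]]
force: [0.2, -0.7, 0.6]
opening: 0.996
grasp_force: 0.0
```

```bash
python3 - <<'E'
from m import *
im,d=snap('top'); s=read_state(); print(s['position'])
cv2.imwrite('pics/home.png',cv2.resize(im[150:330,340:520],None,fx=3.3,fy=3.3,interpolation=cv2.INTER_CUBIC))
g=cv2.cvtColor(im,6)
print(g[215:232:4,418:440])
E
```

```text
[0.5336857  0.11777464 0.2352935 ]
[[227 226 227 221 199 194 219 226 227 226 226 226 218 181 214 225 225 220
  214 219 223 222]
 [228 226 228 224 208 196 216 226 229 227 227 225 217 181 213 225 226 224
  215 221 223 222]
 [226 227 227 218 176 187 216 224 228 227 226 226 217 178 211 225 227 225
  221 222 224 223]
 [227 227 228 219 176 184 214 224 228 226 227 225 221 185 206 225 228 224
  223 224 225 225]
 [227 228 228 228 221 199 210 224 227 227 227 226 219 183 205 224 227 225
  222 219 222 224]]
```

View pics/home.png

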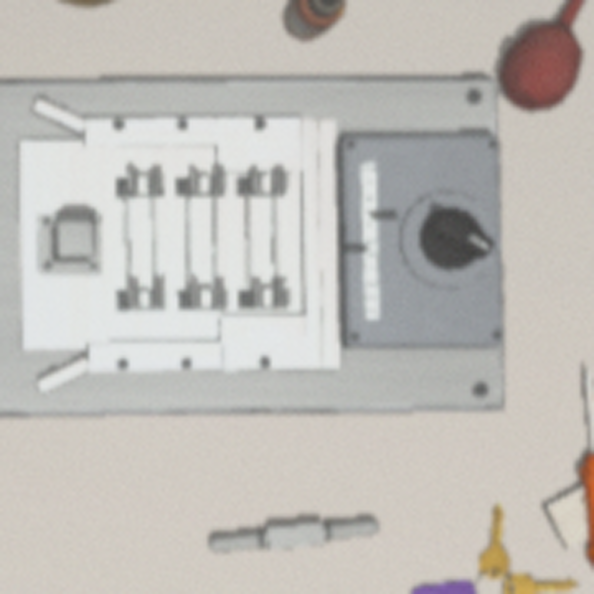

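The tray is home: nose against the stop at x≈303, seam even. The second bar is at (295,532), and pointer and mark are at (383,214) and (355,247). Next I measure bars, slots, knob and pointer.

```bash
cat > bars.py <<'E'
from m import *
def bars(show=True):
    im,d=snap('top'); i=im.astype(int); sat=abs(i[:,:,2]-i[:,:,0])
    m=((sat<8)&(i.max(2)<235)).astype(np.uint8)
    m=cv2.morphologyEx(m,cv2.MORPH_OPEN,np.ones((2,2))); out=[]
    n,l,st,ce=cv2.connectedComponentsWithStats(m)
    for k in range(1,n):
        if 150<st[k,4]<700:
            p=np.argwhere(l==k)[:,::-1].astype(np.float32); w=plane('top',p,.008)[:,:2]
            (c,sz,a)=cv2.minAreaRect(np.float32(w*1000))
            if .09<max(sz)/1000<.14 and min(sz)<32:
                mu=w.mean(0); vx,vy,_,_=cv2.fitLine(np.float32(w),2,0,.01,.01).ravel()
                z=np.median(depthpt('top',ce[k],d)[0,2]); yw=np.degrees(np.arctan2(vy,vx))
                out.append((np.array(c)/1000,mu,yw)); print('bar px',ce[k].round(1),'rect c',np.round(c,1),'mean',(mu*1000).round(1),'size',np.round(sz,1),'yaw',yw.round(1),'z',z.round(4))
    return out
if __name__=='__main__': bars()
E
python3 - <<'E'
from bars import *
bars(); im,d=load('top'); R=range
ex=np.array([np.cos(np.radians(-88.5)),np.sin(np.radians(-88.5))])
def dock(p): r=p[:2]-dk(0)[:2]; return (1000*np.array([r@ex,r@[-ex[1],ex[0]]])).round(1)
e=edge(im,R(196,252),340,352,'v',1,z=.03); print('wide end',e,dock(e[0]))
for n,e in dict(t=edge(im,R(350,362),186,198,'h',1,z=.03),b=edge(im,R(350,362),250,262,'h',-1,z=.03)).items(): print(n,e,dock(e[0]))
ys,xs=np.mgrid[205:236,348:374]; uv=np.c_[xs.ravel(),ys.ravel()]; P=depthpt('top',uv,d); s=P[:,2]>.07; print('post',s.sum(),dock(plane('top',uv[s],.078).mean(0)),np.median(P[s,2]))
# clips: dark pixels
g=cv2.cvtColor(im,6)
for lo,hi in((374,391),(392,410),(410,429)):
  for r0,r1 in((198,211),(232,245)):
    w=np.argwhere(g[r0:r1,lo:hi]<185)+[r0,lo]; print('clip',dock(plane('top',w[:,::-1].mean(0),.022+.03)[0]),len(w),end=' ')
print()
# pointer & mark
print(g[208:232,442:462])
E
```

```text
bar px [457.  115.6] rect c [ 842.8 -319.6] mean [ 843.5 -315.9] size [ 31.3 127.6] yaw -81.4 z 0.01
bar px [430.1 312.3] rect c [ 373.6 -257.4] mean [ 373.3 -257.6] size [ 18.9 118.9] yaw -82.3 z 0.0084
wide end (array([ 0.5759, -0.0537,  0.03  ]), np.float64(-177.67), 56, array([345.9, 223.5], dtype=float32)) [-198.5    0.5]
t (array([ 0.6492, -0.0745,  0.03  ]), np.float64(-88.16), 12, array([355.5, 192.4], dtype=float32)) [-175.7   73.2]
b (array([ 0.5019, -0.0775,  0.03  ]), np.float64(-89.29), 12, array([355.5, 255.5], dtype=float32)) [-176.6  -74.1]
post 141 [-164.3   -0.9] 0.07555178367316984
clip [-117.    41.1] 104 clip [-116.6  -36.3] 111 clip [-73.9  41. ] 110 clip [-73.8 -36.1] 111 clip [-31.8  41.2] 110 clip [-31.1 -36.4] 118 
[[128 106 132 148 155 156 158 180 219 224 225 219 180 157 154 156 154 157
  157 154]
 [124 105 131 149 156 156 159 182 217 216 215 217 180 158 153 154 156 153
  154 156]
 [127 107 131 145 156 160 162 184 216 211 212 213 181 158 157 154 156 156
  153 154]
 [126 105 132 148 156 160 159 187 218 224 223 218 180 160 157 154 154 154
  154 156]
 [133 107
[... 991 characters left out ...]
 156 156
  148 133]
 [144 100  96 108 117 115 112 126 160 192 215 219 195 168 157 156 156 153
  148 131]
 [151  97  96 105 111 117 111 117 147 188 215 220 199 166 156 159 157 157
  147 131]
 [153 103 104 122 128 132 131 144 181 205 211 211 191 163 157 158 156 156
  151 137]
 [148 108 118 137 146 151 152 164 201 213 211 207 182 162 156 157 154 154
  155 147]
 [150 110 119 141 153 157 156 170 203 222 224 217 184 161 156 159 155 154
  156 150]
 [153 109 117 141 156 158 157 171 202 224 226 220 186 163 158 157 156 156
  154 153]
 [151 107 117 139 155 159 155 169 201 223 224 219 187 162 159 157 155 155
  156 156]
 [153 104 111 140 156 159 158 170 202 222 222 220 187 162 156 158 156 158
  157 157]]
```

```bash
python3 -c "
from h import *
go(.3735,-.2575,.12,7.7)
R=read_state()['tcp_rot']; print((R.T@np.array([.3735-.5337,-.2575-.1178,0])).round(4))"
```

```text
at [0.5339 0.1162 0.2352] ty 91.38 F [ 0.3 -0.4 -0.1] j [  1.  24.  94.  -0.  62. -91.] t 25.1
shift mm [ 169.6 -369.6  115.1] turn 1.4606 n@.035 10.6 n@.11 13.3
[ 1.692e-01 -3.713e-01 -1.000e-04]
```

Emit:
send_rows(plan=[[100,0.008,-0.015,0,0],[130,0.0155,-0.034,0,0],[130,0.0155,-0.034,0,0],[130,0.0155,-0.034,0,0],[130,0.0155,-0.034,0,0],[130,0.0155,-0.034,0,0],[130,0.0155,-0.034,0,0],[130,0.0155,-0.034,0,0],[130,0.0155,-0.034,0,0],[130,0.0155,-0.034,0,0],[130,0.0155,-0.034,0,0],[130,0.008,-0.0146,0,0],[130,0,0,0,0]])

```text
time_s: 26.23
position: [0.3688, -0.2632, 0.2351]
tcp_rot: [[-1.0, -0.014, 0.001], [-0.014, 1.0, -0.004], [-0.001, -0.004, -1.0]]
force: [-0.3, 0.5, 0.3]
opening: 0.491
grasp_force: 0.0
```

Emit:
send_rows(plan=[[130,0,0,0,0.07],[130,0,0,0,0.11],[130,0,0,0,0.11],[130,0,0,0,0.11],[130,0,0,0,0.11],[130,0,0,0,0.11],[130,0,0,0,0.11],[130,0,0,0,0.11],[130,0,0,0,0.11],[130,0,0,0,0.11],[130,0,0,0,0.11],[130,0,0,0,0.11],[130,0,0,0,0.11],[130,0,0,0,0.07],[130,0,0,0,0],[130,0,0,0,0],[130,0,0,0,0]])

```text
time_s: 27.65
position: [0.3702, -0.2577, 0.2347]
tcp_rot: [[-0.133, 0.991, 0.0], [0.991, 0.133, -0.0], [-0.0, 0.0, -1.0]]
force: [0.2, -0.0, 0.3]
opening: 0.492
grasp_force: 0.0
```

```bash
python3 - <<'E'
from bars import *
bars(); go(.3735,-.2575,.0165,7.7)
im,d=load('top'); cv2.imwrite('pics/b1.png',cv2.resize(im[220:360,160:500],None,fx=2.3,fy=2.3))
E
```

```text
bar px [457.  115.7] rect c [ 842.7 -320.9] mean [ 843.2 -316. ] size [ 29.1 125.6] yaw -80.7 z 0.0074
bar px [202.9 269.5] rect c [461.4 278. ] mean [461.2 278.1] size [ 17.6 120.3] yaw -4.0 z 0.016
at [ 0.3702 -0.2577  0.2347] ty 7.65 F [-0.4 -0.4 -0.3] j [-49.  17. 106.  -0.  57. -57.] t 27.7
shift mm [-2.000e-01  3.200e+00  2.182e+02] turn -0.0009 n@.035 6.2 n@.11 0.0
```

View pics/b1.png

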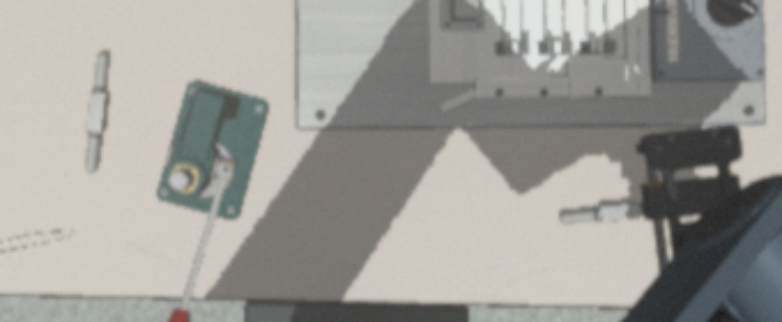

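Bar1 is still in place, with its left end at crop (560,215). Bar0 is at (97,112), clear of the press. I'll grip bar1.

Emit:
send_rows(plan=[[130,0,0.003,0.02,0],[130,0,0,0.04,0],[130,0,0,0.04,0],[130,0,0,0.04,0],[130,0,0,0.03,0],[130,0,0,0.02,0],[130,0,0,0.015,0],[130,0,0,0.007,0],[130,0,0,0.003,0],[130,0,0,0,0],[130,0,0,0,0],[130,0,0,0,0]])

```text
time_s: 28.7
position: [0.3738, -0.2578, 0.0206]
tcp_rot: [[-0.132, 0.991, 0.001], [0.991, 0.132, -0.002], [-0.002, 0.001, -1.0]]
force: [-0.0, -0.0, -0.7]
opening: 0.49
grasp_force: 0.0
```

```bash
python3 -c "
from h import *
go(.3735,-.2575,.0165,7.7)"
```

```text
at [ 0.3738 -0.2578  0.0206] ty 7.61 F [-0.  -0.  -0.7] j [-49.  41. 115.  -0.  23. -56.] t 28.7
shift mm [ 0.3 -0.3  4.1] turn -0.0016 n@.035 0.1 n@.11 0.0
```

Emit:
send_rows(plan=[[130,0,0,0.002,0],[130,0,0,0.002,0],[130,0,0,0,0],[180,0,0,0,0],[255,0,0,0,0],[255,0,0,0,0],[255,0,0,0,0],[255,0,0,0,0],[255,0,0,0,0],[255,0,0,0,0],[255,0,0,0,0],[255,0,0,0,0],[255,0,0,-0.005,0],[255,0,0,-0.015,0],[255,0,0,-0.03,0],[255,0,0,-0.03,0],[255,0,0,-0.03,0],[255,0,0,-0.02,0],[255,0,0,0,0]])

```text
time_s: 30.28
position: [0.3747, -0.2586, 0.1493]
tcp_rot: [[-0.132, 0.991, 0.005], [0.991, 0.132, -0.006], [-0.006, 0.004, -1.0]]
force: [0.3, 0.0, -1.3]
opening: 0.175
grasp_force: 30.0
```

```bash
python3 -c "
from h import *
s=read_state(); print(s['opening']*87,s['grasp_force'])
p=dk(-.0275,-.0005);print(p); go(p[0],p[1],.12,-88.5); go(p[0],p[1],.12,91.5)"
```

```text
15.211693505233766 29.99981939792633
[ 0.57938031 -0.22462251  0.022     ]
at [ 0.3747 -0.2586  0.1493] ty 7.61 F [ 0.3  0.  -1.3] j [-49.  26. 111.  -0.  43. -56.] t 30.3
shift mm [  6.8 207.3  30.2] turn 1.6774 n@.035 5.9 n@.11 15.2
at [ 0.3747 -0.2586  0.1493] ty 7.61 F [ 0.3  0.  -1.3] j [-49.  26. 111.  -0.  43. -56.] t 30.3
shift mm [  6.8 207.3  30.2] turn -1.4642 n@.035 5.9 n@.11 13.3
```

Emit:
send_rows(plan=[[255,0,0.015,0,0],[255,0.001,0.03,0,0],[255,0.002,0.035,0,0],[255,0.002,0.035,0,0],[255,0.001,0.035,0,0],[255,0,0.03,0,0],[255,0,0.02,0,0],[255,0,0.007,0,0],[255,0,0,0,-0.06],[255,0,0,0,-0.11],[255,0,0,0,-0.11],[255,0,0,0,-0.11],[255,0,0,0,-0.11],[255,0,0,0,-0.11],[255,0,0,0,-0.11],[255,0,0,0,-0.11],[255,0,0,0,-0.11],[255,0,0,0,-0.11],[255,0,0,0,-0.11],[255,0,0,0,0]])

```text
time_s: 31.95
position: [0.5757, -0.2237, 0.1444]
tcp_rot: [[-0.962, 0.274, -0.003], [0.274, 0.962, 0.002], [0.004, 0.001, -1.0]]
force: [0.6, 0.9, -1.6]
opening: 0.18
grasp_force: 30.0
```

Emit:
send_rows(plan=[[255,0,0,0,-0.11],[255,0,0,0,-0.11],[255,0,0,0,-0.084],[255,0,0,0.02,0],[255,0,0,0.02,0],[255,0,0,0,0],[255,0,0,0,0],[255,0,0,0,0]])

```text
time_s: 32.62
position: [0.5775, -0.2241, 0.1059]
tcp_rot: [[-1.0, -0.024, -0.0], [-0.024, 1.0, 0.0], [0.0, 0.0, -1.0]]
force: [-0.2, -0.4, -0.1]
opening: 0.184
grasp_force: 30.0
```

```bash
python3 -c "
from h import *
s=read_state(); print(s['opening']*87,s['grasp_force'])
p=dk(-.0275,-.0005); go(p[0],p[1],.086,91.5)
im,d=snap('top'); cv2.imwrite('pics/s2.png',cv2.resize(im[170:280,340:500],None,fx=4.5,fy=4.5,interpolation=cv2.INTER_CUBIC))"
```

```text
16.006957350094062 29.999855160713196
at [ 0.5775 -0.2241  0.1059] ty 91.39 F [-0.2 -0.4 -0.1] j [ -32.   39.   89.   -0.   52. -123.] t 32.6
shift mm [-1.9 -0.6 19.9] turn -0.0019 n@.035 0.6 n@.11 0.0
```

Emit:
send_rows(plan=[[255,-0.002,-0.0005,0.01,-0.002],[255,0,0,0.008,0],[255,0,0,0.004,0],[255,0,0,0.003,0],[255,0,0,0,0],[255,0,0,0,0]])

```text
time_s: 33.17
position: [0.5796, -0.2243, 0.0803]
tcp_rot: [[-1.0, -0.028, -0.001], [-0.028, 1.0, 0.0], [0.001, 0.0, -1.0]]
force: [0.3, 0.4, -1.6]
opening: 0.179
grasp_force: 30.0
```

Emit:
send_rows(plan=[[255,0,0,0.002,0],[255,0,0,0.002,0],[255,0,0,0.002,0],[255,0,0,0,0]])

```text
time_s: 33.5
position: [0.5795, -0.2243, 0.0743]
tcp_rot: [[-1.0, -0.028, -0.001], [-0.028, 1.0, 0.0], [0.001, 0.0, -1.0]]
force: [-0.6, 0.5, -0.8]
opening: 0.179
grasp_force: 30.0
```

Emit:
send_rows(plan=[[255,0,0,0.002,0],[255,0,0,0.002,0],[255,0,0,0.002,0],[255,0,0,0,0]])

```text
time_s: 33.83
position: [0.5799, -0.2246, 0.0685]
tcp_rot: [[-1.0, -0.028, 0.0], [-0.028, 1.0, -0.0], [-0.0, -0.0, -1.0]]
force: [0.1, -0.2, -2.6]
opening: 0.182
grasp_force: 30.0
```

Emit:
send_rows(plan=[[255,0,0,0.002,0],[255,0,0,0.002,0],[255,0,0,0.002,0],[255,0,0,0,0]])

```text
time_s: 34.17
position: [0.5797, -0.2244, 0.0621]
tcp_rot: [[-1.0, -0.028, 0.0], [-0.028, 1.0, 0.0], [-0.0, 0.0, -1.0]]
force: [-0.3, -0.7, -2.3]
opening: 0.178
grasp_force: 30.0
```

Emit:
send_rows(plan=[[255,0,0,0.0015,0],[255,0,0,0.0015,0],[255,0,0,0,0],[255,0,0,0,0]])

```text
time_s: 34.5
position: [0.5796, -0.2244, 0.0596]
tcp_rot: [[-1.0, -0.028, -0.0], [-0.028, 1.0, -0.0], [0.0, -0.0, -1.0]]
force: [-1.5, 0.3, 0.3]
opening: 0.182
grasp_force: 30.0
```

Emit:
send_rows(plan=[[255,0,0,0.0015,0],[255,0,0,0.0015,0],[255,0,0,0,0],[255,0,0,0,0]])

```text
time_s: 34.83
position: [0.5796, -0.2245, 0.0594]
tcp_rot: [[-1.0, -0.028, 0.0], [-0.028, 1.0, -0.001], [-0.0, -0.001, -1.0]]
force: [-4.0, 0.5, 15.0]
opening: 0.182
grasp_force: 30.0
```

Emit:
send_rows(plan=[[255,0,0,0.001,0],[255,0,0,0,0],[255,0,0,0,0]])

```text
time_s: 35.08
position: [0.5797, -0.2245, 0.0594]
tcp_rot: [[-1.0, -0.028, 0.001], [-0.028, 1.0, -0.001], [-0.001, -0.001, -1.0]]
force: [-5.3, 2.0, 20.4]
opening: 0.18
grasp_force: 30.0
```

Emit:
send_rows(plan=[[255,0,0,0.001,0],[255,0,0,0,0],[255,0,0,0,0]])

```text
time_s: 35.33
position: [0.5797, -0.2245, 0.0593]
tcp_rot: [[-1.0, -0.028, 0.001], [-0.028, 1.0, -0.001], [-0.001, -0.001, -1.0]]
force: [-7.3, 2.4, 26.5]
opening: 0.181
grasp_force: 30.0
```

Emit:
send_rows(plan=[[255,0,0,-0.003,0],[255,0,0,0,0],[170,0,0,0,0],[165,0,0,0,0],[165,0,0,0,0],[165,0,0,0,0],[165,0,0,-0.005,0],[165,0,0,-0.015,0],[165,0,0,-0.03,0],[165,0,0,-0.04,0],[165,0,0,-0.04,0],[165,0,0,-0.04,0],[165,0,0,-0.01,0],[165,0,0.03,0,0],[165,0,0.04,0,0],[165,0,0.04,0,0],[165,0,0.04,0,0],[165,0,0.04,0,0],[165,0,0.04,0,0],[165,0,0,0,0]])

```text
time_s: 37.0
position: [0.5715, 0.0127, 0.2373]
tcp_rot: [[-0.999, -0.034, -0.002], [-0.034, 0.999, 0.004], [0.002, 0.004, -1.0]]
force: [-0.0, -0.0, 0.0]
opening: 0.35
grasp_force: 0.0
```

```bash
cat > chk.py <<'E'
from bars import *
bars(); im,d=load('top'); R=range
ex=np.array([np.cos(np.radians(-88.5)),np.sin(np.radians(-88.5))])
def dock(p): r=p[:2]-dk(0)[:2]; return (1000*np.array([r@ex,r@[-ex[1],ex[0]]])).round(1)
e=edge(im,R(196,252),340,352,'v',1,z=.03); print('wide end',e[1],e[2],dock(e[0]))
for x in(-.115,-.072,-.029):   # heights along each slot's line
    print(x,[depthpt('top',proj('top',dk(x+.0015,y,.035)),d)[0,2].round(3) for y in(-.055,-.015,0,.015,.055)])
E
python3 chk.py; python3 - <<'E'
from h import *
im,d=load('top'); cv2.imwrite('pics/s2.png',cv2.resize(im[170:280,330:500],None,fx=4.5,fy=4.5,interpolation=cv2.INTER_CUBIC)); go(.461,.278,.15,86)
E
```

```text
bar px [456.6 115.6] rect c [ 842.7 -319.6] mean [ 843.5 -315. ] size [ 31.5 127.6] yaw -81.4 z 0.0064
bar px [202.9 269.4] rect c [462.3 278.2] mean [461.3 278.2] size [ 17.7 118.1] yaw -3.9 z 0.0151
bar px [333.8 332.2] rect c [321.3 -32.7] mean [321.8 -32.1] size [123.2  19.8] yaw 3.0 z 0.6488
wide end -8.41 48 [-195.3   -8.9]
-0.115 [np.float64(0.03), np.float64(0.03), np.float64(0.027), np.float64(0.025), np.float64(0.024)]
-0.072 [np.float64(0.025), np.float64(0.029), np.float64(0.031), np.float64(0.03), np.float64(0.031)]
-0.029 [np.float64(0.054), np.float64(0.061), np.float64(0.058), np.float64(0.053), np.float64(0.053)]
at [0.5723 0.0095 0.2373] ty 91.93 F [ 1.2 -0.5  0. ] j [ -10.   26.   90.    0.   64. -102.] t 37.0
shift mm [102.1 272.   87.8] turn 0.1034 n@.035 7.8 n@.11 0.9
```

View pics/s2.png

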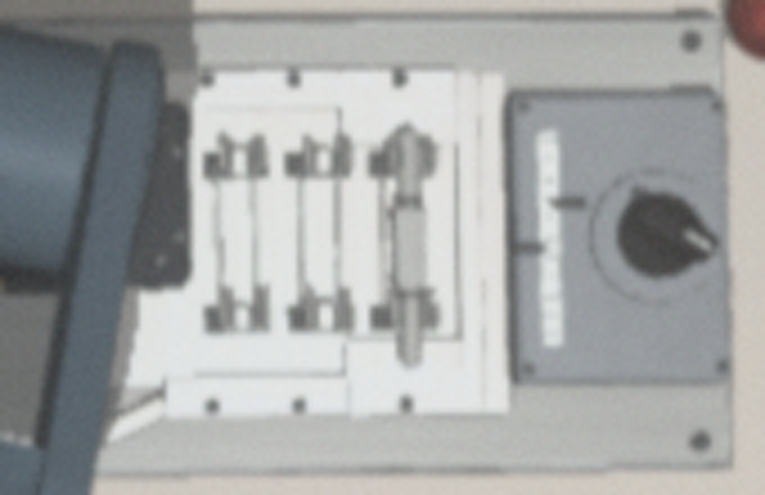

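Bar 1 is seated straight in slot2, at crop (408,245). Before gripping bar0 I check the gripper body's clearance to the press.

```bash
python3 - <<'E'
from h import *
im,d=load('top')
ys,xs=np.mgrid[230:345,205:300]; uv=np.c_[xs.ravel(),ys.ravel()]; P=depthpt('top',uv,d)
for lo,hi in((.05,.1),(.1,.2),(.2,.3)):
  for x0 in np.arange(.36,.52,.02):
    s=(P[:,2]>lo)&(P[:,2]<hi)&(P[:,0]>x0)&(P[:,0]<x0+.02)
    if s.sum()>2: print(lo,round(x0,2),s.sum(),'y',np.percentile(P[s,1],[2,98]).round(3))
im,d=snap('scene'); 
ys,xs=np.mgrid[200:330,270:350]; uv=np.c_[xs.ravel(),ys.ravel()]; P=depthpt('scene',uv,d); i=im[ys.ravel(),xs.ravel()].astype(int)
g=(i[:,1]>i[:,2]+12)
for lo,hi in((.03,.08),(.08,.15),(.15,.3)):
  s=g&(P[:,2]>lo)&(P[:,2]<hi)&(P[:,0]>.3)&(P[:,0]<.55); print(lo,s.sum(),np.percentile(P[s],[2,98],axis=0).round(3).tolist())
E
```

```text
0.05 0.38 4 y [0.153 0.155]
0.05 0.46 19 y [0.136 0.14 ]
0.1 0.36 33 y [0.141 0.149]
0.1 0.38 48 y [0.136 0.179]
0.1 0.4 112 y [0.129 0.184]
0.1 0.42 215 y [0.131 0.185]
0.1 0.44 164 y [0.14  0.172]
0.1 0.46 170 y [0.136 0.166]
0.1 0.48 37 y [0.136 0.163]
0.2 0.38 40 y [0.154 0.179]
0.2 0.4 165 y [0.151 0.183]
0.2 0.42 25 y [0.157 0.178]
0.03 287 [[0.46, 0.142, 0.031], [0.482, 0.166, 0.079]]
0.08 362 [[0.394, 0.142, 0.081], [0.481, 0.183, 0.149]]
0.15 760 [[0.391, 0.143, 0.151], [0.482, 0.184, 0.205]]
```

Emit:
send_rows(plan=[[100,0,0.015,0,0],[0,-0.0014,0.036,0,0],[0,-0.0014,0.036,0,0],[0,-0.0014,0.036,0,0],[0,-0.0014,0.036,0,0],[0,-0.0014,0.036,0,0],[0,-0.0014,0.036,0,0],[0,-0.0014,0.036,0,0],[0,0,0.025,0,0],[0,0.02,0,0,0.05],[0,0.03,0,0,0.053],[0,0.03,0,0,0],[0,0.03,0,0,0],[0,0,0,0,0],[0,0,0,0,0]])

```text
time_s: 38.35
position: [0.4648, 0.3012, 0.2376]
tcp_rot: [[-0.997, 0.076, -0.0], [0.076, 0.997, -0.001], [0.0, -0.001, -1.0]]
force: [1.1, -0.3, -0.5]
opening: 1.001
grasp_force: 0.0
```

```bash
python3 - <<'E'
from bars import *
bars(); go(.461,.298,.08,86)
E
```

```text
bar px [457.8 115.6] rect c [ 843.8 -321. ] mean [ 843.6 -317.8] size [ 24.6 125.9] yaw -80.8 z 0.0054
at [0.4665 0.3015 0.2379] ty 85.62 F [ 0.5  0.4 -0.2] j [ 21.  25.  92.  -0.  63. -64.] t 38.4
shift mm [  5.4  -3.9 157.9] turn -0.0066 n@.035 4.5 n@.11 0.1
```

Emit:
send_rows(plan=[[0,0.005,-0.004,0.03,-0.006],[0,0,0,0.04,0],[0,0,0,0.04,0],[0,0,0,0.03,0],[0,0,0,0.02,0],[0,0,0,0,0],[0,0,0,0,0]])

```text
time_s: 38.98
position: [0.4613, 0.298, 0.0765]
tcp_rot: [[-0.997, 0.071, -0.001], [0.071, 0.997, -0.001], [0.001, -0.001, -1.0]]
force: [0.2, -0.3, -0.4]
opening: 0.998
grasp_force: 0.0
```

```bash
python3 - <<'E'
from h import *
im,d=snap('scene'); a=cv2.imread('pics/scene_0.05.png')
for t in(-.055,-.02,0,.02,.055):
    u=proj('scene',[.4615+t,.278-.07*t,.014])[0]; i=tuple(np.int32(u.round())[::-1]); print(u.round(1),a[i],im[i])
go(.461,.298,.0165,86)
E
```

```text
[281.4 332.6] [202 209 211] [103 107 108]
[269.9 324.4] [148 155 156] [68 69 71]
[263.6 319.9] [201 209 210] [90 96 95]
[257.4 315.4] [202 210 211] [89 94 95]
[246.8 307.8] [195 204 205] [91 96 97]
at [0.462  0.2985 0.0778] ty 85.95 F [ 0.6 -0.2 -0.5] j [ 21.  38. 100.  -0.  42. -65.] t 39.0
shift mm [ 1.  -0.6 61.3] turn -0.0008 n@.035 1.8 n@.11 0.0
```

```bash
python3 - <<'E'
from h import *
im,d=load('scene')
ys,xs=np.mgrid[295:345,235:295]; uv=np.c_[xs.ravel(),ys.ravel()]; P=depthpt('scene',uv,d)
s=(P[:,2]>.009)&(P[:,2]<.03)&(P[:,1]>.22)&(P[:,1]<.36)&(P[:,0]>.36)&(P[:,0]<.56); q=P[s]; print(s.sum(),q[:,:2].mean(0),np.percentile(q,[3,97],axis=0).round(3).tolist()); print(cv2.fitLine(np.float32(q[:,:2]),2,0,.01,.01).ravel())
E
```

```text
318 [0.46041384 0.28279991] [[0.407, 0.273, 0.01], [0.519, 0.29, 0.02]]
[ 0.9971773  -0.07508256  0.46041384  0.2827999 ]
```

Emit:
send_rows(plan=[[0,0,0,0.025,0],[0,0,0,0.02,0],[0,0,0,0.01,0],[0,0,0,0.004,0],[0,0,0,0.002,0],[0,0,0,0,0],[0,0,0,0,0]])

```text
time_s: 39.62
position: [0.4608, 0.2991, 0.0177]
tcp_rot: [[-0.998, 0.069, 0.002], [0.069, 0.998, 0.001], [-0.002, 0.001, -1.0]]
force: [0.7, 0.6, -0.1]
opening: 1.0
grasp_force: 0.0
```

Emit:
send_rows(plan=[[40,0,0,0,0],[80,0,0,0,0],[120,0,0,0,0],[160,0,0,0,0],[200,0,0,0,0],[255,0,0,0,0],[255,0,0,0,0],[255,0,0,0,0],[255,0,0,0,0],[255,0,0,0,0],[255,0,0,0,0],[255,0,0,0,0]])

```text
time_s: 40.62
position: [0.4599, 0.2987, 0.0166]
tcp_rot: [[-0.998, 0.069, -0.0], [0.069, 0.998, 0.0], [0.0, 0.0, -1.0]]
force: [0.3, -0.1, -1.0]
opening: 0.181
grasp_force: 30.0
```

Emit:
send_rows(plan=[[255,0,0,-0.01,0],[255,0,0,-0.03,0],[255,0,0,-0.04,0],[255,0,0,-0.04,0],[255,0,0,-0.04,0],[255,0,0,-0.03,0],[255,0,0,-0.02,0],[255,-0.02,0,0,0],[255,-0.03,0,0,0],[255,-0.03,0,0,0],[255,-0.025,0,0,0],[255,-0.01,0,0,0],[255,0,0,0,-0.048],[255,0,0,0,-0.048],[255,0,0,0,0]])

```text
time_s: 41.87
position: [0.5736, 0.2906, 0.2264]
tcp_rot: [[-1.0, -0.027, -0.002], [-0.027, 1.0, -0.0], [0.002, -0.0, -1.0]]
force: [-0.3, -0.5, -1.2]
opening: 0.183
grasp_force: 30.0
```

```bash
python3 -c "
from h import *
s=read_state(); print(s['opening']*87,s['grasp_force']); go(.5785,-.1815,.10,91.5)"
```

```text
15.91892377760075 29.99846041202545
at [0.5736 0.2906 0.2264] ty 91.57 F [-0.3 -0.5 -1.2] j [ 17.  32.  80.   0.  68. -75.] t 41.9
shift mm [   7.8 -472.1  126.5] turn 0.0012 n@.035 13.5 n@.11 0.0
```

Emit:
send_rows(plan=[[255,0,-0.02,0,0],[255,0.0006,-0.034,0,0],[255,0.0006,-0.034,0,0],[255,0.0006,-0.034,0,0],[255,0.0006,-0.034,0,0],[255,0.0006,-0.034,0,0],[255,0.0006,-0.034,0,0],[255,0.0006,-0.034,0,0],[255,0.0006,-0.034,0,0],[255,0.0006,-0.034,0,0],[255,0.0006,-0.034,0,0],[255,0.0006,-0.034,0,0],[255,0.0006,-0.034,0,0],[255,0.0006,-0.032,0,0],[255,0,-0.012,0.02,0],[255,0,0,0.04,0],[255,0,0,0.04,0],[255,0,0,0.02,0],[255,0,0,0,0],[255,0,0,0,0]])

```text
time_s: 43.53
position: [0.5785, -0.1805, 0.1059]
tcp_rot: [[-1.0, -0.026, -0.003], [-0.026, 1.0, 0.002], [0.003, 0.002, -1.0]]
force: [-0.0, 0.8, -1.5]
opening: 0.184
grasp_force: 30.0
```

```bash
python3 -c "
from h import *
s=read_state(); print(s['opening']*87,s['grasp_force']); go(.5785,-.1815,.0815,91.4)"
```

```text
16.04878757453534 29.999434053897858
at [ 0.5785 -0.1805  0.1059] ty 91.5 F [-0.   0.8 -1.5] j [ -28.   39.   91.    0.   51. -119.] t 43.5
shift mm [-0.  -1.1 24.4] turn 0.0017 n@.035 0.7 n@.11 0.0
```

Emit:
send_rows(plan=[[255,0,-0.001,0.01,0.002],[255,0,0,0.008,0],[255,0,0,0.004,0],[255,0,0,0.002,0],[255,0,0,0.002,0],[255,0,0,0.002,0],[255,0,0,0.002,0],[255,0,0,0,0]])

```text
time_s: 44.2
position: [0.5794, -0.1822, 0.0764]
tcp_rot: [[-1.0, -0.025, -0.0], [-0.025, 1.0, 0.0], [0.0, 0.0, -1.0]]
force: [0.4, 0.2, -1.3]
opening: 0.186
grasp_force: 30.0
```

Emit:
send_rows(plan=[[255,0,0,0.002,0],[255,0,0,0.002,0],[255,0,0,0.002,0],[255,0,0,0.002,0],[255,0,0,0.002,0],[255,0,0,0,0],[255,0,0,0,0]])

```text
time_s: 44.78
position: [0.5797, -0.1823, 0.0664]
tcp_rot: [[-1.0, -0.025, 0.0], [-0.025, 1.0, -0.0], [-0.0, -0.0, -1.0]]
force: [1.6, 0.6, -0.9]
opening: 0.176
grasp_force: 30.0
```

Emit:
send_rows(plan=[[255,0,0,0.002,0],[255,0,0,0.0015,0],[255,0,0,0.0015,0],[255,0,0,0,0],[255,0,0,0,0]])

```text
time_s: 45.2
position: [0.5792, -0.1821, 0.0611]
tcp_rot: [[-1.0, -0.025, -0.001], [-0.025, 1.0, 0.0], [0.001, 0.0, -1.0]]
force: [0.8, -0.2, -3.7]
opening: 0.181
grasp_force: 30.0
```

Emit:
send_rows(plan=[[255,0,0,0.0015,0],[255,0,0,0.0015,0],[255,0,0,0.0015,0],[255,0,0,0,0],[255,0,0,0,0]])

```text
time_s: 45.62
position: [0.5793, -0.1822, 0.0603]
tcp_rot: [[-1.0, -0.025, 0.0], [-0.025, 1.0, -0.0], [-0.0, -0.0, -1.0]]
force: [-3.8, 1.8, 18.2]
opening: 0.182
grasp_force: 30.0
```

Emit:
send_rows(plan=[[255,0,0,0.001,0],[255,0,0,0.001,0],[255,0,0,0,0],[255,0,0,0,0]])

```text
time_s: 45.95
position: [0.5793, -0.1822, 0.0602]
tcp_rot: [[-1.0, -0.025, 0.0], [-0.025, 1.0, -0.001], [-0.0, -0.001, -1.0]]
force: [-6.7, 3.3, 28.5]
opening: 0.177
grasp_force: 30.0
```

Emit:
send_rows(plan=[[255,0,0,-0.003,0],[255,0,0,0,0],[170,0,0,0,0],[165,0,0,0,0],[165,0,0,0,0],[165,0,0,0,0],[165,0,0,-0.005,0],[165,0,0,-0.015,0],[165,0,0,-0.03,0],[165,0,0,-0.04,0],[165,0,0,-0.04,0],[165,0,0.02,-0.03,0],[165,0,0.04,0,0],[165,0,0.04,0,0],[165,0,0.04,0,0],[165,0,0.04,0,0],[165,0,0.04,0,0],[165,0,0,0,0],[165,0,0,0,0]])

```text
time_s: 47.53
position: [0.5736, 0.0399, 0.2182]
tcp_rot: [[-1.0, -0.029, -0.0], [-0.029, 1.0, -0.0], [0.0, -0.0, -1.0]]
force: [0.7, -0.1, 0.4]
opening: 0.347
grasp_force: 0.0
```

```bash
python3 chk.py; python3 - <<'E'
from m import *
im,d=load('top'); i=im.astype(int)
sub=i[195:250,448:500]; m=((sub.max(2)<75)).astype(np.uint8); n,l,st,ce=cv2.connectedComponentsWithStats(m); k=1+st[1:,4].argmax(); print(st[k],ce[k]+[448,195])
p=np.argwhere(l==k)[:,::-1]+[448,195]; P=depthpt('top',p,d); print('knob z pct',np.percentile(P[:,2],[5,25,50,75,95]).round(3))
hi=P[:,2]>.085; q=plane('top',p[hi],.094)[:,:2]; print(hi.sum(),q.mean(0),cv2.minAreaRect(np.float32(q*1000)),cv2.fitLine(np.float32(q),2,0,.01,.01).ravel())
print('expected',dk(.097)); go(*dk(.097)[:2],.15)
cv2.imwrite('pics/knob.png',np.hstack([cv2.resize(im[185:260,440:500],None,fx=7,fy=7,interpolation=cv2.INTER_CUBIC),cv2.resize(im[185:260,390:440],None,fx=7,fy=7,interpolation=cv2.INTER_CUBIC)]))
E
```

```text
bar px [457.3 115.6] rect c [ 843.9 -320.8] mean [ 843.5 -316.6] size [ 26.7 125.6] yaw -81.0 z 0.0116
bar px [257.3 209.8] rect c [596.2 152. ] mean [604.9 155.2] size [92.4 21.2] yaw -3.9 z 0.3177
wide end -177.52 31 [-198.3   -8.4]
-0.115 [np.float64(0.029), np.float64(0.028), np.float64(0.03), np.float64(0.029), np.float64(0.032)]
-0.072 [np.float64(0.052), np.float64(0.057), np.float64(0.056), np.float64(0.056), np.float64(0.056)]
-0.029 [np.float64(0.054), np.float64(0.061), np.float64(0.058), np.float64(0.055), np.float64(0.057)]
[ 21  19  16  16 129] [476.13953488 220.94573643]
knob z pct [0.062 0.065 0.08  0.09  0.094]
52 [ 0.58568607 -0.34142165] ((585.149169921875, -344.46710205078125), (33.76810073852539, 15.081584930419922), 64.74857330322266) [ 0.64305913  0.76581657  0.5856861  -0.34142163]
expected [ 0.58313916 -0.34906676  0.022     ]
at [0.574  0.0383 0.2182] ty 91.55 F [ 0.3 -0.2 -0.1] j [ -7.  28.  90.  -0.  62. -99.] t 47.6
shift mm [   1.4 -387.4   68.4] turn 0.0 n@.035 11.1 n@.11 0.0
```

View pics/knob.png

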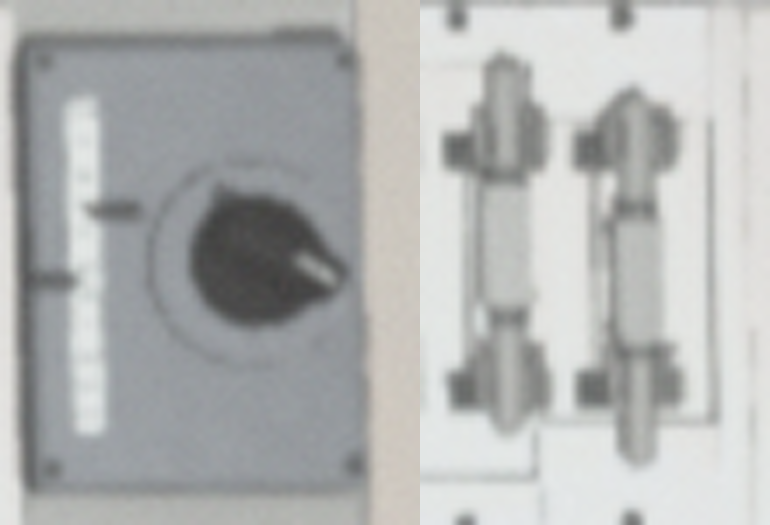

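Both bars lie across their clip pairs, at right-panel x≈505 and x≈635. The pointer is at row 210, the mark at row 280, and the knob bar points down and to the right. I'll check how well the bars are centred and work out the knob turn.

```bash
cat > ptr.py <<'E'
from m import *
ex=np.array([np.cos(np.radians(-88.5)),np.sin(np.radians(-88.5))])
def dock(p): r=p[:2]-dk(0)[:2]; return (1000*np.array([r@ex,r@[-ex[1],ex[0]]])).round(2)
def ptr(im,z=.05):
    g=cv2.cvtColor(im,6).astype(float)
    def line(c,r0,r1):   # dark-weighted centroid row per column
        w=np.clip(np.median(g[r0:r1,c])-12-g[r0:r1,c],0,None); return (w@np.arange(r0,r1))/w.sum() if w.sum()>20 else np.nan
    return g,line
E
python3 - <<'E'
from ptr import *
im,d=load('top'); g,line=ptr(im)
print('pointer rows',[(c,round(line(c,207,222),2)) for c in range(454,459)]); print('mark rows',[(c,round(line(c,218,232),2)) for c in range(444,449)])
pr=np.nanmean([line(c,207,222) for c in range(455,459)]); mr=np.nanmean([line(c,218,232) for c in range(445,449)])
a=dock(plane('top',[453,pr],.05)[0]); b=dock(plane('top',[450,mr],.05)[0]); print('ptr',a,'mark',b,'dy',a[1]-b[1])
P=lambda x,y:plane('top',[x,y],.054)[0]
for nm,c,r0,r1 in(('s1',390+(507-420)/7,185+55/7,185+435/7),('s2',390+(635-420)/7,185+88/7,185+464/7)): print(nm,dock(P(c,r0)),dock(P(c,r1)))
# knob base circle: collar arc centre guess and bar direction
print('knob body', dock(plane('top',[440+255/7,185+262/7],.08)[0]),'tip',dock(plane('top',[440+340/7,185+272/7],.094)[0]),'white',plane('top',[[440+298/7,185+255/7],[440+332/7,185+282/7]],.094))
E
```

```text
pointer rows [(454, np.float64(214.6)), (455, np.float64(214.59)), (456, np.float64(214.6)), (457, np.float64(214.58)), (458, np.float64(214.62))]
mark rows [(444, nan), (445, np.float64(224.64)), (446, np.float64(224.6)), (447, np.float64(224.59)), (448, np.float64(224.59))]
ptr [47.08 19.19] mark [39.81 -3.9 ] dy 23.09
s1 [-69.83  69.  ] [-71.08 -55.69]
s2 [-27.83  58.11] [-29.26 -65.25]
knob body [92.29 -1.32] tip [115.36  -5.64] white [[ 0.58306946 -0.3540906   0.094     ]
 [ 0.5747304  -0.36503799  0.094     ]]
```

Emit:
send_rows(plan=[[165,0,-0.02,0,0],[165,0,-0.04,0,0],[165,0,-0.04,0,0],[165,0,-0.04,0,0],[165,0,-0.04,0,0],[165,0,-0.03,0,0],[165,0,-0.01,0,0],[165,0,0,0.03,0],[165,0,0,0.04,0],[165,0,0,0.02,0],[165,0,0,0,0],[165,0,0,0,0]])

```text
time_s: 48.58
position: [0.5786, -0.1829, 0.1271]
tcp_rot: [[-1.0, -0.023, -0.003], [-0.023, 1.0, 0.001], [0.003, 0.001, -1.0]]
force: [-0.5, -0.3, 1.2]
opening: 0.355
grasp_force: 0.0
```

```bash
python3 -c "
from h import *
go(.5793,-.1822,.0605,91.45)"
```

```text
at [ 0.5786 -0.1829  0.1271] ty 91.33 F [-0.5 -0.3  1.2] j [ -28.   37.   90.   -0.   53. -119.] t 48.6
shift mm [-0.9  0.6 66.6] turn -0.0021 n@.035 1.9 n@.11 0.0
```

Emit:
send_rows(plan=[[165,0,0.0007,0.02,0],[165,0,0,0.02,0],[165,0,0,0.015,0],[165,0,0,0.008,0],[165,0,0,0.003,0],[165,0,0,0,0],[165,0,0,0,0],[255,0,0,0,0],[255,0,0,0,0],[255,0,0,0,0],[255,0,0,0,0],[255,0,0,0,0],[255,0.001,0,0,0],[255,0.002,0,0,0],[255,0.002,0,0,0],[255,0.001,0,0,0],[255,0,0,0,0],[255,0,0,0,0]])

```text
time_s: 50.08
position: [0.5742, -0.1822, 0.0628]
tcp_rot: [[-1.0, -0.025, 0.002], [-0.025, 1.0, -0.001], [-0.002, -0.001, -1.0]]
force: [2.3, 0.0, 5.2]
opening: 0.177
grasp_force: 29.9
```

Emit:
send_rows(plan=[[255,0,0,0.001,0],[170,0,0,0,0],[165,0,0,0,0],[165,0,0,0,0],[165,0,0,0,0],[165,0,0,-0.005,0],[165,0,0,-0.02,0],[165,0,0,-0.04,0],[165,0,0,-0.04,0],[100,0,-0.02,0,0],[80,0,-0.04,0,0],[80,0,-0.04,0,0],[80,0,-0.04,0,0],[80,0,-0.02,0,0],[80,0,0,0,0],[80,0,0,0,0]])

```text
time_s: 51.42
position: [0.5767, -0.3426, 0.1657]
tcp_rot: [[-1.0, -0.022, -0.001], [-0.022, 1.0, 0.001], [0.001, 0.001, -1.0]]
force: [0.5, 0.7, -0.3]
opening: 0.675
grasp_force: 0.0
```

Emit:
send_rows(plan=[[80,0,0,0,0.065],[80,0,0,0,0.11],[80,0,0,0,0.11],[80,0,0,0,0.11],[80,0,0,0,0.11],[80,0,0,0,0.11],[80,0,0,0,0.11],[80,0,0,0,0.11],[80,0,0,0,0.11],[80,0,0,0,0.11],[80,0,0,0,0.11],[80,0,0,0,0.11],[80,0,0,0,0.11],[80,0,0,0,0.11],[80,0,0,0,0.11],[80,0,0,0,0.11],[80,0,0,0,0.11],[80,0,0,0,0.11],[80,0,0,0,0.11],[80,0,0,0,0.11]])

```text
time_s: 53.08
position: [0.5772, -0.3389, 0.1659]
tcp_rot: [[0.534, 0.846, -0.002], [0.846, -0.534, 0.002], [0.001, -0.003, -1.0]]
force: [0.4, 0.2, 1.1]
opening: 0.685
grasp_force: 0.0
```

```bash
python3 -c "
from h import *
go(.5831,-.3491,.083,-32)"
```

```text
at [ 0.5772 -0.3389  0.1659] ty -32.25 F [0.4 0.2 1.1] j [-40.  38.  79.   0.  63.  -8.] t 53.1
shift mm [-5.5 10.7 82.8] turn -0.0043 n@.035 2.4 n@.11 0.0
```

Emit:
send_rows(plan=[[80,-0.006,0.0112,0.02,0],[80,0,0,0.02,0],[80,0,0,0.015,0],[80,0,0,0.01,0],[80,0,0,0.01,0],[80,0,0,0,0],[80,0,0,0,0]])

```text
time_s: 53.67
position: [0.5837, -0.3518, 0.0909]
tcp_rot: [[0.53, 0.848, -0.001], [0.848, -0.53, 0.001], [0.0, -0.001, -1.0]]
force: [0.3, -0.7, -0.4]
opening: 0.688
grasp_force: 0.0
```

Emit:
send_rows(plan=[[80,0,0,0.005,0],[80,0,0,0.002,0],[80,0,0,0,0],[130,0,0,0,0],[180,0,0,0,0],[200,0,0,0,0],[220,0,0,0,0],[255,0,0,0,0],[255,0,0,0,0],[255,0,0,0,0],[255,0,0,0,0],[255,0,0,0,0],[255,0,0,0,0]])

```text
time_s: 54.75
position: [0.5849, -0.3538, 0.0843]
tcp_rot: [[0.531, 0.847, 0.003], [0.847, -0.531, -0.002], [-0.0, 0.004, -1.0]]
force: [4.3, -2.2, -2.7]
opening: 0.157
grasp_force: 30.0
```

```bash
python3 - <<'E'
from ptr import *
im,d=snap('top'); g,line=ptr(im); s=read_state(); print(s['opening']*87,s['grasp_force'],s['position'],yaw(s),s['moment'],s['force'])
print('pointer',[line(c,205,232).round(2) for c in range(455,459)],'mark',[line(c,218,232).round(2) for c in range(445,449)]); print(g[210:228,443:462].astype(int)[::2])
E
```

```text
13.766646694804885 29.99924342148006 [ 0.58494264 -0.35382747  0.08432921] -32.07518031549923 [-0.46864568 -0.71609897  0.0148393 ] [ 4.05545835 -3.37193443 -3.47211828]Traceback (most recent call last):
  File "<stdin>", line 3, in <module>
AttributeError: 'float' object has no attribute 'round'
```

Emit:
send_rows(plan=[[255,0,0.0023,0,0],[255,0,0,0,0],[255,0,0,0,-0.04],[255,0,0,0,-0.08],[255,0,0,0,-0.08],[255,0,0,0,-0.08],[255,0,0,0,-0.08],[255,0,0,0,-0.08],[255,0,0,0,-0.08],[255,0,0,0,-0.08],[255,0,0,0,-0.08],[255,0,0,0,-0.08],[255,0,0,0,-0.08],[255,0,0,0,-0.08],[255,0,0,0,-0.04],[255,0,0,0,0],[255,0,0,0,0]])

```text
time_s: 56.22
position: [0.588, -0.3541, 0.0844]
tcp_rot: [[-0.39, 0.921, 0.005], [0.921, 0.39, -0.001], [-0.003, 0.004, -1.0]]
force: [5.2, -1.5, -3.1]
opening: 0.16
grasp_force: 30.0
```

```bash
cat >> ptr.py <<'E'
def rep():
    im,d=snap('top'); g,line=ptr(im); s=read_state(); print('open',s['opening']*87,s['grasp_force'],s['position'].round(4),yaw(s).round(2),'F',s['force'].round(1),'M',s['moment'].round(2),'j6',s['joint_positions'][5].round(1))
    pr=[float(line(c,207,232)) for c in range(455,459)]; mr=[float(line(c,218,232)) for c in range(445,449)]; print(np.round(pr,2),np.round(mr,2))
    a=dock(plane('top',[453,np.nanmean(pr)],.05)[0]); b=dock(plane('top',[450,np.nanmean(mr)],.05)[0]); print('dy',a[1]-b[1]); return g
E
python3 - <<'E'
from ptr import *
g=rep(); print(g[210:230,443:462].astype(int)[::2])
E
```

```text
open 13.837868318434785 29.999277940951288 [ 0.588  -0.3541  0.0843] 22.93 F [ 6.2 -1.  -3.2] M [-0.15 -1.17  0.04] j6 -63.4
[218.75 218.78 218.73    nan] [nan nan nan nan]
dy nan
[[ 79  90 101 105 104 107 123 147 142 143 145 120 104 105 100 104 100 100
  104]
 [ 79  89  99 103 103 108 126 147 155 156 149 122 104  99 104 101 100 100
  101]
 [ 81  91  96 104 104 107 124 147 139 141 148 123 108 102 102  99 100  98
  101]
 [ 80  87  99  98 103 104 122 150 154 158 150 126 104 101 102  99  99 101
   96]
 [ 79  85  96 103 104 100 116 143 146 135 124 102  83  81  81  82  84  86
   86]
 [ 78  88  96 102 101 102 116 148 155 148 128 101  90  86  87  91  90  89
   88]
 [ 74  83  96 100  98 100 114 140 144 147 144 123 106 102 102 101 101  98
   91]
 [ 75  72  78  80  84  82  88 109 129 144 148 132 109 101 101 101 101  98
   91]
 [ 77  79  84  88  90  88  97 119 135 142 145 129 110 102 104 100  99  97
   93]
 [ 82  85  94 100 101 102 112 139 151 152 147 133 109 102  99  99 102  97
  100]]ptr.py:12: RuntimeWarning: Mean of empty slice
  a=dock(plane('top',[453,np.nanmean(pr)],.05)[0]); b=dock(plane('top',[450,np.nanmean(mr)],.05)[0]); print('dy',a[1]-b[1]); return g
```

Emit:
send_rows(plan=[[255,-0.001,0.002,0,0],[255,0,0,0,-0.05],[255,0,0,0,-0.1],[255,0,0,0,-0.1],[255,0,0,0,-0.1],[255,0,0,0,-0.1],[255,0,0,0,-0.1],[255,0,0,0,-0.1],[255,0,0,0,-0.1],[255,0,0,0,-0.1],[255,0,0,0,-0.1],[255,0,0,0,-0.1],[255,0,0,0,-0.1],[255,0,0,0,-0.1],[255,0,0,0,0],[255,0,0,0,0],[255,0,0,0,0]])

```text
time_s: 57.68
position: [0.59, -0.3509, 0.0843]
tcp_rot: [[-0.997, -0.079, 0.004], [-0.079, 0.997, 0.005], [-0.004, 0.004, -1.0]]
force: [7.3, 5.4, 0.2]
opening: 0.158
grasp_force: 30.0
```

```bash
sed -i 's/-12-g\[r0/-5-g[r0/' ptr.py; python3 - <<'E'
from ptr import *
g=rep(); print(g[216:232,443:462].astype(int))
E
```

```text
open 13.977300655820672 29.999757162295282 [ 0.5901 -0.3509  0.0843] 94.53 F [ 6.7  5.6 -0.2] M [ 0.95 -1.27 -0.  ] j6 -134.9
[nan nan nan nan] [224.69 224.63    nan    nan]
dy nan
[[ 80  89 100  94  74  59  58  59  61  56  60  60  60  59  64  59  60  60
   60]
 [ 79  88 100  94  69  60  63  59  61  59  62  60  57  60  58  61  55  56
   63]
 [ 78  85  94  97  73  60  59  56  62  60  59  62  62  58  59  60  53  58
   61]
 [ 80  85  96  94  73  58  58  60  56  57  59  61  59  61  59  60  55  58
   57]
 [ 77  87 100  93  75  57  58  57  60  59  62  59  60  59  58  57  59  58
   59]
 [ 78  85  95  97  77  57  58  57  57  59  61  57  61  60  59  58  58  56
   59]
 [ 79  87  95  93  76  65  56  60  60  62  61  57  56  60  59  57  60  53
   59]
 [ 72  82  86  87  74  58  61  58  59  59  59  56  61  60  59  59  58  60
   60]
 [ 75  72  78  78  68  59  56  59  62  62  59  58  57  59  57  54  55  54
   59]
 [ 76  72  74  76  67  55  58  66  67  61  60  58  61  57  59  58  59  58
   54]
 [ 78  80  83  85  74  63  59  70  77  68  66  60  53  56  58  54  57  56
   58]
 [ 79  81  94  94  85  66  59  69  74  67  61  60  58  56  60  61  58  56
   55]
 [ 76  82  93  98  88  67  56  61  63  56  62  58  58  57  56  56  56  56
   57]
 [ 78  79  96 100  92  70  59  60  61  56  59  61  60  57  55  56  56  57
   56]
 [ 78  84  94 101  95  69  58  56  60  57  61  68  66  60  57  60  58  58
   52]
 [ 80  81  92  99  96  69  56  58  58  60  61  68  71  63  58  61  54  56
   59]]ptr.py:12: RuntimeWarning: Mean of empty slice
  a=dock(plane('top',[453,np.nanmean(pr)],.05)[0]); b=dock(plane('top',[450,np.nanmean(mr)],.05)[0]); print('dy',a[1]-b[1]); return g
```

Emit:
send_rows(plan=[[255,-0.002,0.0018,0,0],[255,0,0,0,0],[255,0,0,0,-0.05],[255,0,0,0,-0.04],[255,0,0,0,0],[255,0,0,0,0],[255,0,0,0,0]])

```text
time_s: 58.32
position: [0.5901, -0.3505, 0.0843]
tcp_rot: [[-0.986, -0.168, 0.0], [-0.168, 0.986, 0.003], [-0.001, 0.003, -1.0]]
force: [3.4, 3.5, 1.8]
opening: 0.16
grasp_force: 30.0
```

Emit:
send_rows(plan=[[180,0,0,0,0],[150,0,0,0,0],[130,0,0,0,0],[130,0,0,0,0],[130,0,0,-0.01,0],[130,0,0,-0.03,0],[130,0,0,-0.04,0],[130,0.03,0.02,0,0],[130,0.04,0.03,0,0],[130,0.04,0.03,0,0],[130,0.04,0.03,0,0],[130,0,0.04,0,0],[130,0,0.04,0,0],[130,0,0.04,0,0],[130,0,0.04,0,0],[130,0,0.04,0,0],[130,0,0.04,0,0],[130,0,0,0,0],[130,0,0,0,0]])

```text
time_s: 59.9
position: [0.4044, -0.0422, 0.1648]
tcp_rot: [[-0.985, -0.173, 0.0], [-0.173, 0.985, -0.0], [-0.0, -0.0, -1.0]]
force: [-0.2, -0.9, 0.5]
opening: 0.493
grasp_force: 0.0
```

```bash
sed -i 's/-5-g\[r0/-8-g[r0/' ptr.py; python3 - <<'E'
from ptr import *
g=rep(); print(g[216:232,443:462].astype(int))
E
```

```text
open 42.82499888054888 0.0 [ 0.4057 -0.0438  0.1648] 99.85 F [-0.  -0.3  1.1] M [ 0.12 -0.18  0.03] j6 -121.8
[224.61 224.65 224.66 224.65] [224.6  224.63 224.69 224.61]
dy -0.029999999999999805
[[101 120 138 148 150 151 173 212 220 220 215 184 157 150 152 148 148 148
  141]
 [ 97 115 137 151 148 149 166 208 216 216 214 180 157 148 148 150 146 144
  136]
 [ 94 108 135 150 149 148 163 206 213 214 213 180 155 153 150 148 150 139
  128]
 [ 94 106 134 146 151 147 166 208 220 219 216 182 154 150 148 151 150 140
  126]
 [ 91 105 133 149 150 147 164 213 221 222 215 182 154 151 149 148 149 142
  126]
 [ 91 104 132 147 150 147 166 210 218 220 213 181 154 149 150 147 146 144
  128]
 [ 92 106 130 145 149 147 164 207 208 208 200 163 149 143 144 145 147 139
  126]
 [ 94  99 119 129 132 133 149 184 192 196 174 135 132 130 130 131 131 129
  125]
 [ 91  91 102 110 113 107 116 151 181 183 148 114 106 107 107 106 111 119
  118]
 [ 96  94 102 106 107 106 112 140 172 178 149 116 104 104 105 105 110 118
  119]
 [ 96  99 115 123 123 127 135 168 193 192 175 142 124 121 120 122 126 130
  128]
 [ 99 109 132 139 144 143 157 192 203 199 193 167 147 143 143 145 144 143
  141]
 [103 110 136 148 151 148 163 196 216 217 210 177 154 151 148 148 147 148
  144]
 [103 111 137 149 151 151 162 193 219 222 215 180 156 150 148 148 146 148
  144]
 [100 110 133 145 150 151 160 194 216 218 213 178 155 150 148 149 147 150
  146]
 [100 111 132 147 149 151 161 195 214 216 211 180 157 148 149 148 149 148
  153]]
```

```bash
python3 chk.py; python3 - <<'E'
from h import *
im,d=load('top'); cv2.imwrite('pics/fin.png',cv2.resize(im[165:345,330:530],None,fx=3.3,fy=3.3,interpolation=cv2.INTER_CUBIC))
E
```

```text
bar px [457.5 115.9] rect c [ 843.2 -320.3] mean [ 842.9 -317.2] size [ 18.9 128.7] yaw -79.7 z 0.0097
wide end -177.89 49 [-198.2   -1.8]
-0.115 [np.float64(0.025), np.float64(0.031), np.float64(0.035), np.float64(0.028), np.float64(0.027)]
-0.072 [np.float64(0.058), np.float64(0.054), np.float64(0.061), np.float64(0.057), np.float64(0.056)]
-0.029 [np.float64(0.057), np.float64(0.059), np.float64(0.055), np.float64(0.059), np.float64(0.054)]
```

View pics/fin.png

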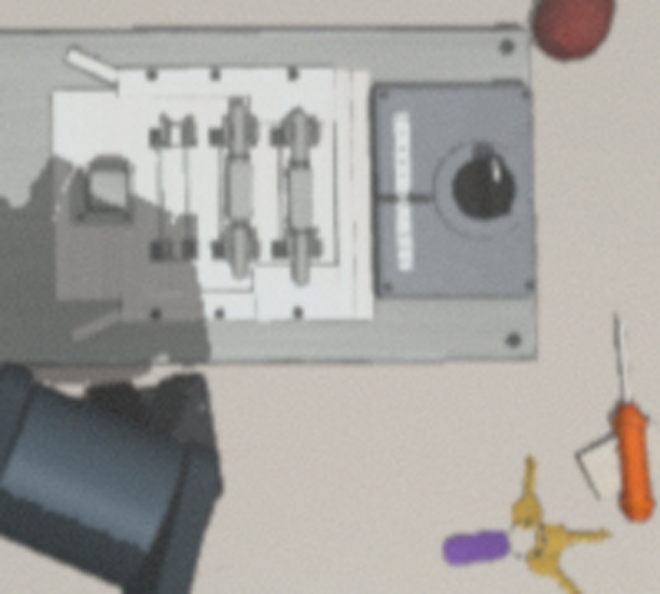

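The final view shows both bars in their clips at x≈238 and x≈300, the tray home, and pointer and mark in line at row 198. No third bar is on the table, so I hand in.

```bash
python3 -c "
from rig import hand_in; print(hand_in())"
```

```text
the job is handed in; nothing more can be done
None
```

The job is handed in: the tray is turned and home against the stop, both bars present are snapped into slots 1 and 2 (no third bar seen), and the pointer lines up with the index mark to within my measurement (about 0.2 mm).

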